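# Clear the ruler off the easel and hang the mosaic panel on its studs

## Task

The ruler has been left lying on the two studs of the sloping easel: lift it off and set it down flat in the grey tool tray, rib up, without dropping it. Then hang the unfinished mosaic panel on the easel: back flat on the board, slide it sideways so both studs enter the slots of its strap plates under their heads, and let it down until it hangs on both. Leave the tumbler, glue jar and nippers where they are.

Things in the scene. Friction and masses are not known exactly. Their poses are not given: they have to be found in the camera images.
- easel: Fixed table easel, front away from the robot. Origin on the table; x horizontal from its low front edge to its high back, y to the left of someone facing the front, z up. Plywood board 300 wide, 250 mm up the slope, tilted 30 degrees: up-slope (0.866,0,0.5), outward normal (-0.5,0,0.866). The face's low edge is at x -110, z 30 mm (ledge 14 mm proud). Two headed steel studs stand square to it.
- stud_left (a point): Root of the stud on the easel's +y side: point on its axis at the board's face, 165 mm up the slope from the low edge, easel y +65 mm. Shank 8 mm diameter and 12 mm long, then a flat head 24 mm diameter, 4 mm thick (top 16 mm above the face).
- stud_right (a point): The same for the like stud on the -y side, easel y -65 mm.
- ruler: Loose aluminium ruler, 120 g: strip 200 (y) x 40 (x) x 4 mm, a grip rib along its middle 14 mm wide, 16 mm high (top at z 20). Origin: centre of underside; z up through the rib. Starts flat on the easel's board, x up the slope, y along easel y, its lower edge on the two stud shanks and tucked 8 mm under their heads: draw it 12 mm or more up the slope before lifting it off.
- tray: Fixed open grey tool tray, outside 110 (x) by 250 (y) by 18 mm high, walls and floor 4 mm. Origin: centre of its underside, on the table. Stands on one side of the easel, the panel on the other.
- panel: Loose mosaic panel, 220 g, face up on the table at the start. Tiled plywood strip 50 (x) by 190 (y) by 13 mm. Origin: centre of its flat back; x towards its upper edge, z out of the face. Two steel strap plates 4 mm thick, flush with the back (z 0-4), stick out of the upper edge to x 77 mm, each with a hooked slot open to -y. Hung with x up the slope.
- slot_left (a point): Seat of the slot in the strap plate at panel y = c = +65 mm: point x 61, y c, z 0, where the stud axis ends up (5 mm play either way in y). Plate y c-15 to c+21. Slot mouth on the -y side, x 43 to 59; lip at y c-15 to c-9, x 59 to 65; behind it the slot is x 43 to 65, y c-9 to c+9. stud_left belongs here.
- slot_right (a point): The same in the like plate, c = -65 mm, for stud_right. To hang: bring the panel close to the board, studs at panel x 51 mm, shifted 31 mm or more to easel +y so the heads clear the plates; slide to easel -y until the stud axes are at y = c; let it down the slope 10 mm on to the studs (x 61).
- tumbler: Bystander: glass tumbler 125 mm high, 68 mm in diameter. Origin: centre of the base.
- glue_jar: Bystander: white jar 62 mm high, 56 mm in diameter. Origin: centre of the base.
- nippers: Bystander: wheeled tile nippers with red handles lying flat, about 190 mm long, 18 mm high. Origin: near the pivot, on the table; handles towards its -x.

How it is judged:
By the outcome, as a careful person would: the job done as asked, in the order asked, and still so for the second after the job is handed in, with the robot touching nothing.
It also fails if it takes over 72 s, if anything falls off the work surface, if the arm or the gripper's body presses on something with over 40 N, if the wrist force passes 120 N, or if a joint passes its speed limit or range.

## Robot

A 6-joint arm with a two-finger parallel gripper is mounted at the origin on the work surface. World frame = base frame: x ahead of the robot, y to its left, z up, the work surface at z = 0. Lengths are in mm, angles in rad, forces in N, time in s.
With the tool pointing down it reaches from about 350 to 850 mm from the base axis. Payload 8.1 kg.
Tool frame: the origin (TCP) lies on the centre line of the jaws, within the pads' length; the fingertips stand 22 mm ahead of it and the grasp point (between the pads) lies 3 mm ahead of it (arm.tip_reach is the distance from the TCP to the fingertips, in mm); z points along the fingers, y is the direction in which the jaws open and shut (so a half turn about z gives the same grasp; the last joint's range is limited). The gripper opens to 93 mm and grips with 3 to 60 N. Pads are 15 mm wide; open, the fingers measure 128 mm over their backs; the gripper's body (75 mm by 188 mm) begins 65 mm behind the grasp point.
Start: joints at [1.118, 0.13, 1.488, -0, 1.523, -0.085], TCP at [215.717, 559.885, 240.635] pointing down, gripper open.
Joint ranges: [-2.96, 2.96], [-0.89, 2.26], [0.02, 2.5], [-1.34, 4.48], [0, 2.73], [-2.66, 2.66]. Speed limits (rad/s): [2.39, 2.39, 2.79, 3.14, 3.14, 3.14].

## Interface

Orientations are given as a rotation vector (axis times angle).
In Python, from bench import arm gives the robot as it stands.
- The arm moves only by the shell command python3 -m crank 'ROWS' [OPENING] [FORCE]. ROWS is JSON, a list of rows, each an object of numbers: "x", "y", "z": the shift along the tool's x, y, z in mm; "roll": the turn about the tool's z in degrees. A call has 1 to 20 rows; each row is the pose to reach, as a shift and turn from the pose commanded when the call began, along the tool's axes at that moment; what a row does not reach only later rows make up. A row lasts 1/10 s, in which the tool goes at most 50 mm and 8.59 degrees, less where a joint would pass 70% of its speed; a pose out of reach is approached as far as the arm can. A call with a gripper value outside its range is refused whole. OPENING is the finger opening in mm, from 0 to 93, set as the call begins (- or left out, the last holds). The fingers move at their own pace and stop on an object; FORCE is the grip in N (left out, the last holds). Time passes only in rows, so rows that repeat a pose let the fingers close. It gives the time, the measured TCP pose, the force and the opening at its end, in the units of the state.
- arm.get_obs(): the state, without advancing time (a new reading comes with each control period).
- arm.camera(name): name is "side" or "top" or "wrist"; returns the picture (420x560x3 uint8, red, green, blue); there is no depth.
- arm.camera_params(name): a dict with "K" (3x3 intrinsics, pixels), "dist_coeffs" ([k1, k2, p1, p2, k3] as OpenCV has them; the pictures are not rectified), "eye" and "rotation" of the camera in the world. Camera axes: x right, y down, z forward; pixel columns grow to the right and rows downward; lengths in mm; the calibration is good to about 2 mm. A picture is of the moment at which its call begins: read the wrist's pose just before it. camera_params takes no time and is no camera call; for the wrist camera it gives the pose at the moment of the call.
- arm.sign_off(): hands the job in, once; it reports no verdict.
The state is a dict: "clock": time; "qpos": joint angles; "qd": joint speeds; "joint_torque": joint torques, N m; "tcp_pos": TCP position; "eef_rot": TCP orientation; "contact_force": force on the tool from outside, world axes, zero at the start; "moment": the same for the moment, N m; "opening": finger opening in mm.
Only numpy, scipy, OpenCV 4.12 (cv2) and the standard library are available. Lean on these libraries where they do the work, as an engineer would, in place of code of your own. Each camera call takes 0.05 s, during which the arm holds its last target.

## Working session

There is one attempt and no reset: what is moved stays moved. The work goes in short steps, Python scripts to look and compute and a shell command to move; the robot and the scene stay as the last step left them, time stands still between calls to the robot, and variables do not carry over. Pictures are saved under pics/ and viewed, and the job is handed in when it is done.

```bash
ls; mkdir -p pics; python3 - <<'E'
from bench import arm
import cv2
print(arm.get_obs())
for n in ["side","top","wrist"]:
    p=arm.camera_params(n); print(n,p)
    cv2.imwrite(f"pics/{n}0.png",arm.camera(n)[:,:,::-1])
E
```

```text
pics
{'clock': 0.0, 'qpos': array([ 1.11760670e+00,  1.31152921e-01,  1.48928902e+00, -4.21616615e-06,
        1.52296770e+00, -8.54061946e-02]), 'qd': array([ 2.43223033e-04, -9.72215237e-04,  5.60318319e-05, -1.39653029e-03,
       -6.04919388e-04,  4.68632425e-05]), 'joint_torque': array([-4.04092971e-04, -5.59833741e+01, -4.91764426e+01,  7.68126827e-02,
        3.53884127e-02, -1.88344598e-04]), 'tcp_pos': array([215.48236236, 559.40891517, 239.58697295]), 'eef_rot': array([-5.74374168e-01, -3.08815147e+00,  2.75257810e-03]), 'contact_force': array([-0.62339834, -0.33549538,  0.89488774]), 'moment': array([ 0.00460265, -0.00875279,  0.00217042]), 'opening': 93.04173255365785}
side {'K': array([[520.30034193,   0.        , 278.26796183],
       [  0.        , 520.30034193, 205.88030043],
       [  0.        ,   0.        ,   1.        ]]), 'dist_coeffs': array([-0.06965204,  0.        ,  0.        ,  0.        ,  0.        ]), 'eye': array([ 558.65750806, 1032.81202275, 1293.10454258]), 'rotation': array([-0.009084 ,  2.9346872, -1.092418 ])}
top {'K': array([[478.43032906,   0.        , 281.17643997],
       [  0.        , 478.43032906, 205.58214216],
       [  0.        ,   0.        ,   1.        ]]), 'dist_coeffs': array([-0.06258719,  0.        ,  0.        ,  0.        ,  0.        ]), 'eye': array([4.12459578e+02, 5.54274376e-01, 1.44450492e+03]), 'rotation': array([-2.17678108,  2.12294882, -0.12173875])}
wrist {'K': array([[314.73930717,   0.        , 276.89158019],
       [  0.        , 314.73930717, 212.18510183],
       [  0.        ,   0.        ,   1.        ]]), 'dist_coeffs': array([0.01137884, 0.        , 0.        , 0.        , 0.        ]), 'eye': array([153.07212087, 585.88631971, 384.05939799]), 'rotation': array([2.41194342, 1.65446872, 0.2081404 ])}
```

View pics/side0.png

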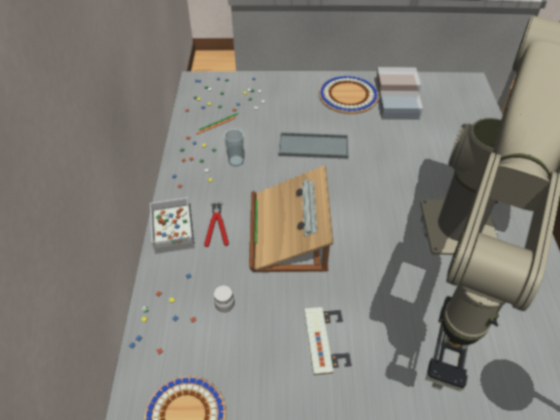

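View pics/top0.png

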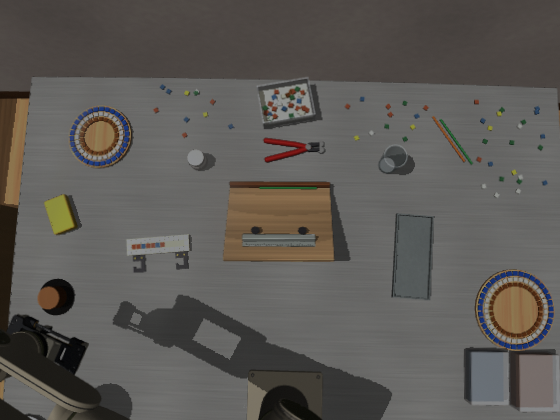

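View pics/wrist0.png

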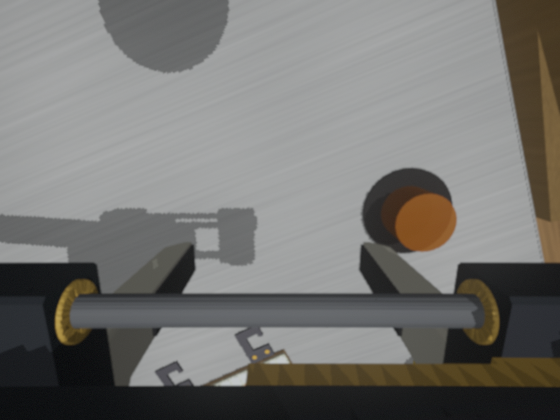

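```bash
cat > h.py <<'E'
import numpy as np, cv2, json
from bench import arm
from scipy.spatial.transform import Rotation as R
def proj(n,P,prm=None):
    p=prm or arm.camera_params(n)
    Rm=R.from_rotvec(p["rotation"]).as_matrix()
    Pc=(np.atleast_2d(P)-p["eye"])@Rm
    return cv2.projectPoints(Pc,np.zeros(3),np.zeros(3),p["K"],p["dist_coeffs"])[0][:,0]
def ray(n,uv,z,prm=None):
    p=prm or arm.camera_params(n)
    Rm=R.from_rotvec(p["rotation"]).as_matrix()
    q=cv2.undistortPoints(np.array(uv,float).reshape(-1,1,2),p["K"],p["dist_coeffs"])[:,0]
    d=np.c_[q,np.ones(len(q))]@Rm.T
    return p["eye"]+d*((z-p["eye"][2])/d[:,2])[:,None]
def crop(src,dst,x0,y0,x1,y1,s):
    im=cv2.imread(src)[y0:y1,x0:x1]; cv2.imwrite(dst,cv2.resize(im,None,fx=s,fy=s,interpolation=cv2.INTER_CUBIC))
E
python3 - <<'E'
from h import *
p=arm.camera_params("top")
print(proj("top",[[0,0,0],[500,0,0],[500,200,0]]))
crop("pics/top0.png","pics/tA.png",215,170,345,270,6)
crop("pics/top0.png","pics/tB.png",120,225,200,280,9)
crop("pics/top0.png","pics/tC.png",380,205,445,305,6)
crop("pics/side0.png","pics/sA.png",240,160,340,280,5)
E
```

```text
[[283.43837859 408.03236772]
 [287.63172475 237.15054142]
 [221.58414658 235.46466797]]
```

View pics/tA.png

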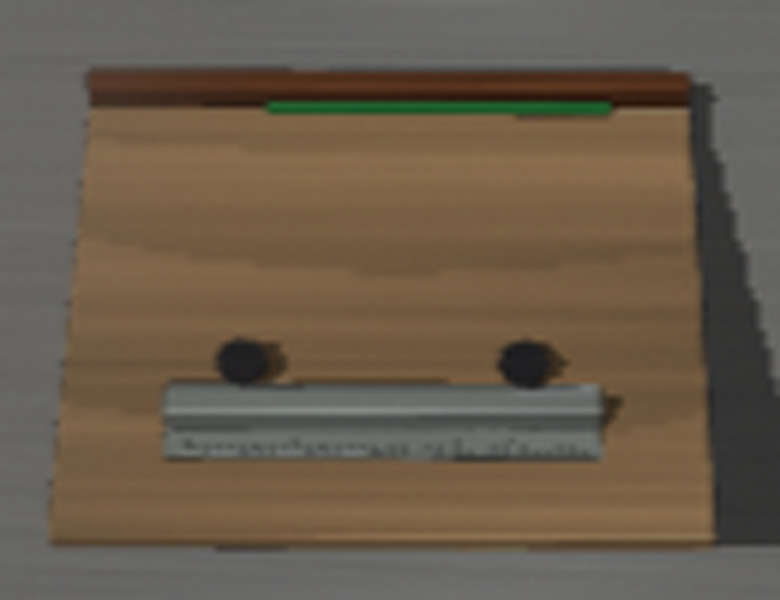

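View pics/tB.png

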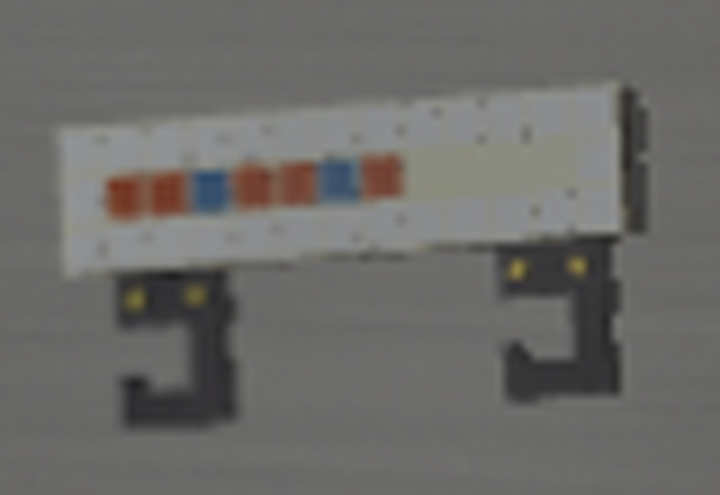

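View pics/tC.png

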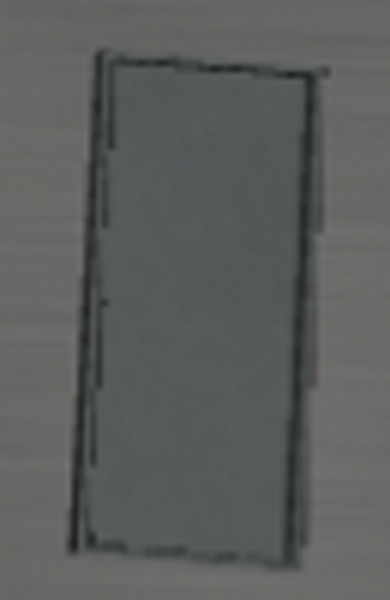

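View pics/sA.png

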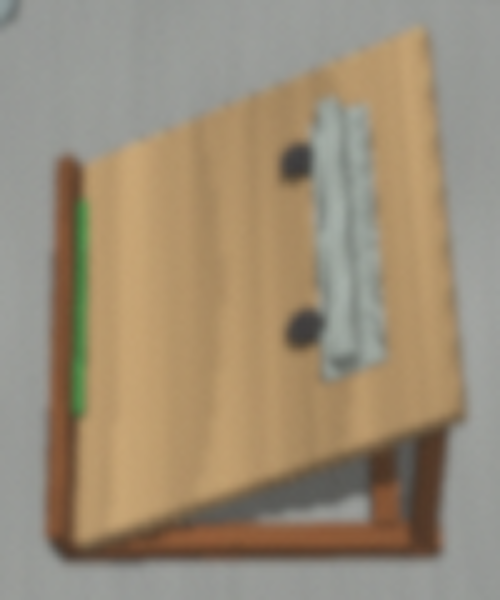

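```bash
cat > fit.py <<'E'
from h import *
from scipy.optimize import least_squares
def E(x,y,th): # pose matrix
    c,s=np.cos(th),np.sin(th); M=np.array([[c,-s,0],[s,c,0],[0,0,1.]]); return M,np.array([x,y,0])
def fit(obj,obs,x0):
    prm={k:arm.camera_params(k) for k in obs}
    def f(v):
        M,t=E(*v); return np.concatenate([(proj(n,np.array([obj[k] for k in d])@M.T+t,prm[n])-np.array(list(d.values()))).ravel() for n,d in obs.items()])
    r=least_squares(f,x0,x_scale=[1,1,.01]); print("res",np.round(f(r.x).reshape(-1,2),2).tolist()); return r.x
def cv(d,x0,y0,s): return {k:((a+.5)/s-.5+x0,(b+.5)/s-.5+y0) for k,(a,b) in d.items()}
if __name__=="__main__":
    up=np.array([.866,0,.5]); nn=np.array([-.5,0,.866]); L=np.array([-110,0,30.])
    b=lambda s,y,n=0: L+up*s+nn*n+np.array([0,y,0])
    ob=dict(hl=b(165,65,16),hr=b(165,-65,16),tl=b(250,150),tr=b(250,-150),bl=b(0,150),br=b(0,-150))
    T=cv(dict(hl=(524,362),hr=(242,361),tl=(714,543),tr=(50,543)),215,170,6)
    S=cv(dict(hl=(297,161),hr=(304,328),tl=(427,27),tr=(464,415)),240,160,5)
    for o in ({"top":T},{"side":S},{"top":T,"side":S}):
        print("easel",fit(ob,o,[600,0,np.pi]))
    ru=lambda u,y,n: b(169+20+u,y,n)
    tr=dict(a=np.array([55,125,18]),b=np.array([55,-125,18]),c=np.array([-55,-125,18]),d=np.array([-55,125,18]))
    # tray y -> +X : th=-90deg ; x-> -Y ... image right
    print("tray",fit(tr,{"top":cv(dict(a=(322,72),d=(102,53),c=(73,550),b=(298,563)),380,205,6)},[500,-300,-np.pi/2]))
    pa=dict(a=np.array([-25,95,13]),b=np.array([-25,-95,13]),c=np.array([25,-95,13]),p1=np.array([77,86,4]),p2=np.array([77,-80,4]),p3=np.array([77,-44,4]),p4=np.array([77,50,4]))
    print("panel",fit(pa,{"top":cv(dict(a=(618,87),b=(62,130),c=(66,276),p1=(620,393),p2=(124,427),p3=(235,420),p4=(508,400)),120,225,9)},[500,300,np.pi]))
E
python3 fit.py
```

```text
res [[0.04, 0.27], [-0.05, 0.44], [0.56, -0.32], [-0.56, -0.39]]
easel [535.777566    26.61068433   3.16660057]
res [[0.2, -0.04], [0.37, 0.01], [-0.25, 0.01], [-0.3, 0.04]]
easel [537.22548707  33.12647292   3.15896457]
res [[-0.75, 0.12], [-0.83, 0.12], [-0.36, -0.36], [-1.47, -0.85], [0.36, -1.14], [0.71, -1.22], [-0.26, -1.09], [0.12, -1.39]]
easel [536.38697753  28.69500439   3.1628995 ]
res [[-0.16, -0.99], [0.16, -0.8], [0.22, 0.48], [-0.21, 1.25]]
tray [ 452.45550818 -373.4682953    -1.62889218]
res [[0.35, -0.28], [-0.12, -0.28], [0.08, 0.07], [-0.37, -0.02], [0.22, 0.25], [-0.35, 0.16], [0.19, 0.09]]
panel [466.52591455 389.98298974   3.24478609]
```

```bash
cat >> h.py <<'E'
def delta(target,ang=None):
    o=arm.get_obs(); M=R.from_rotvec(o["eef_rot"]).as_matrix()
    d=M.T@(np.array(target,float)-o["tcp_pos"])
    y=np.degrees(np.arctan2(M[1,1],M[0,1]))
    r=None if ang is None else (y-ang+180)%360-180
    print("shift",np.round(d,1),"roll",r,"yang",round(y,2),"tcp",np.round(o["tcp_pos"],1))
E
python3 - <<'E'
from h import *
delta([482,26,240],1.2)
E
```

```text
shift [-4.405e+02 -4.020e+02  3.000e-01] roll 67.72956294080765 yang 68.93 tcp [215.5 559.5 239.8]
```

```bash
python3 -m crank '[{"x":-440,"y":-402,"z":0,"roll":67.7},{"x":-440,"y":-402,"z":0,"roll":67.7},{"x":-440,"y":-402,"z":0,"roll":67.7},{"x":-440,"y":-402,"z":0,"roll":67.7},{"x":-440,"y":-402,"z":0,"roll":67.7},{"x":-440,"y":-402,"z":0,"roll":67.7},{"x":-440,"y":-402,"z":0,"roll":67.7},{"x":-440,"y":-402,"z":0,"roll":67.7},{"x":-440,"y":-402,"z":0,"roll":67.7},{"x":-440,"y":-402,"z":0,"roll":67.7},{"x":-440,"y":-402,"z":0,"roll":67.7},{"x":-440,"y":-402,"z":0,"roll":67.7},{"x":-440,"y":-402,"z":0,"roll":67.7},{"x":-440,"y":-402,"z":0,"roll":67.7},{"x":-440,"y":-402,"z":0,"roll":67.7},{"x":-440,"y":-402,"z":0,"roll":67.7}]' 40
python3 - <<'E'
from h import *
import pickle
o=arm.get_obs(); print(o["qpos"],o["tcp_pos"],o["clock"])
p=arm.camera_params("wrist"); pickle.dump(p,open("w1.pkl","wb"))
cv2.imwrite("pics/w1.png",arm.camera("wrist")[:,:,::-1]);
cv2.imwrite("pics/s1.png",arm.camera("side")[:,:,::-1]);
crop("pics/s1.png","pics/s1a.png",230,100,390,220,5)
print(p["eye"]-o["tcp_pos"])
E
```

```text
clock: 1.75
tcp_pos: [481.3, 27.8, 240.6]
eef_rot: [-2.195, -2.247, -0.0]
contact_force: [-0.2, 0.8, -0.1]
opening: 40.3
[-4.88433043e-02 -1.93417840e-01  1.80531266e+00  2.74490650e-04
  1.52990991e+00 -7.21825944e-02] [481.31296084  27.83111026 240.57492975] 1.75
[  0.2457072   70.29532711 144.38248454]
```

View pics/w1.png

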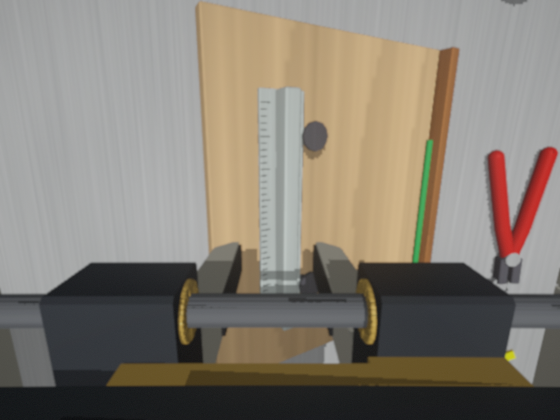

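View pics/s1a.png

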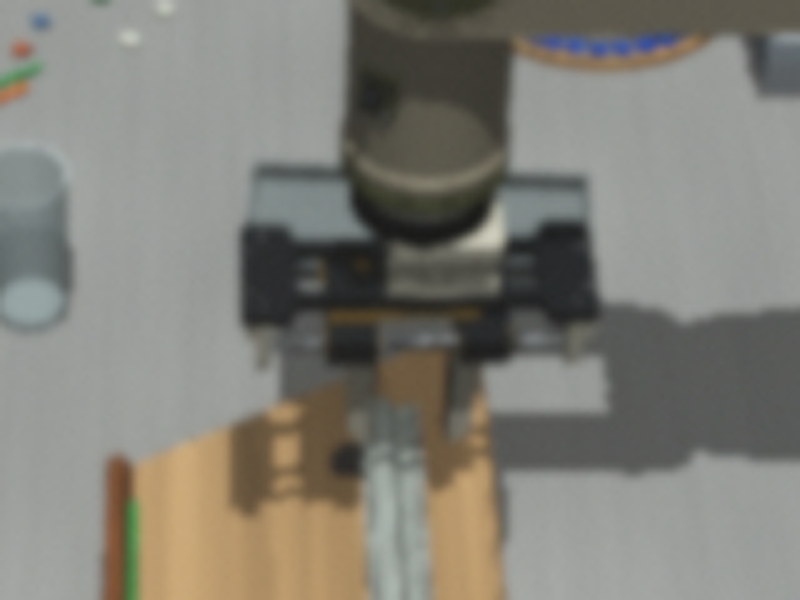

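```bash
python3 - <<'E'
from h import *
crop("pics/w1.png","pics/w1a.png",190,0,330,110,5.5)
crop("pics/w1.png","pics/w1b.png",240,80,340,160,7.5)
crop("pics/w1.png","pics/w1c.png",180,230,380,350,4)
E
```

```text
(no output)
```

View pics/w1b.png

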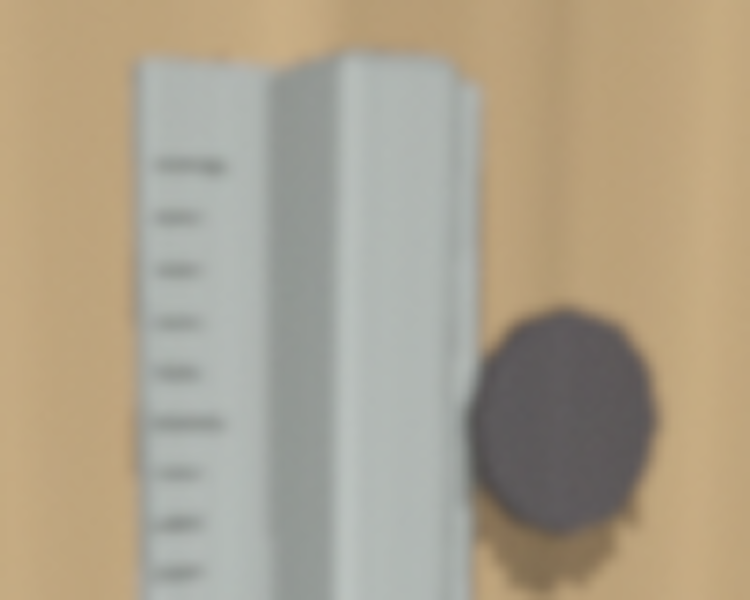

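View pics/w1c.png

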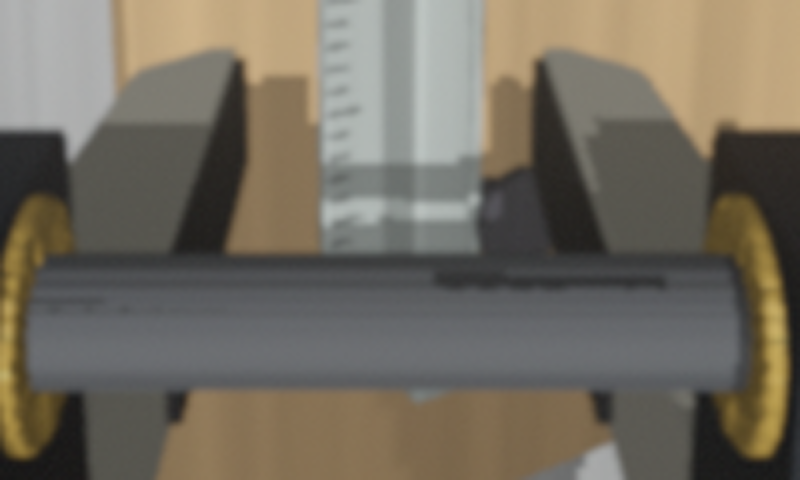

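```bash
python3 - <<'E'
from fit import *
import pickle
p=pickle.load(open("w1.pkl","rb"))
up=np.array([.866,0,.5]); nn=np.array([-.5,0,.866]); L=np.array([-110,0,30.])
b=lambda s,y,n=0: L+up*s+nn*n+np.array([0,y,0])
P=dict(h=b(165,-65,16),A=b(196,-100,20),B=b(182,-100,20),C=b(196,-100,4),D=b(209,-100,4))
obs=cv(dict(h=(566,420),A=(343,52),B=(455,60),C=(272,66),D=(140,60)),240,80,7.5)
def f(v):
    M,t=E(*v); return (proj("wrist",np.array([P[k] for k in obs])@M.T+t,p)-np.array(list(obs.values()))).ravel()
for v in ([535.8,26.6,3.1666],[537.2,33.1,3.159]): print(np.round(f(v).reshape(-1,2),1).tolist())
r=least_squares(lambda v:np.append(f(v),(v[2]-3.1666)/.003),[536,28,3.16],x_scale=[1,1,.01]); print(r.x,np.round(f(r.x).reshape(-1,2),1).tolist())
M,t=E(*r.x); 
for s,n in((189,0),(182,20),(196,4),(196,20),(209,4)): print(s,n,M@b(s,0,n)+t)
E
```

```text
[[-3.8, 5.4], [-4.8, 5.1], [-3.4, 5.1], [-6.1, 5.5], [-4.0, 5.3]]
[[-1.0, -3.2], [-1.5, -5.2], [-0.1, -4.7], [-3.1, -4.3], [-1.0, -4.9]]
[538.98956171  30.36368297   3.16656609] [[0.4, 0.6], [-0.2, -0.4], [1.2, -0.2], [-1.8, 0.2], [0.4, -0.1]]
189 0 [485.33229834  29.02339783 124.5       ]
182 20 [501.38928989  29.42447955 138.32      ]
196 4 [481.27156496  28.92196626 131.464     ]
196 20 [489.26907039  29.12173302 145.32      ]
209 4 [470.01707543  28.64084449 137.964     ]
```

```bash
python3 - <<'E'
from h import *
delta([494,29,175],1.43)
E
```

```text
shift [ 0.9 12.6 65.7] roll -0.08900624508919464 yang 1.34 tcp [481.5  27.8 240.7]
```

```bash
python3 -m crank '[{"x":1,"y":12.5,"z":45},{"x":1,"y":12.5,"z":66},{"x":1,"y":12.5,"z":72},{"x":1,"y":12.5,"z":72}]' 22 5
python3 - <<'E'
from h import *
import pickle
o=arm.get_obs(); p=arm.camera_params("wrist"); pickle.dump(p,open("w2.pkl","wb"))
cv2.imwrite("pics/w2.png",arm.camera("wrist")[:,:,::-1]);
crop("pics/w2.png","pics/w2a.png",180,150,380,300,4)
delta([494,29,157.5],1.43)
E
```

```text
shift [ 1.1 12.5 83.2] roll -0.0949743535682046 yang 1.34 tcp [481.5  27.6 240.7]invalid input
```

View pics/w2a.png

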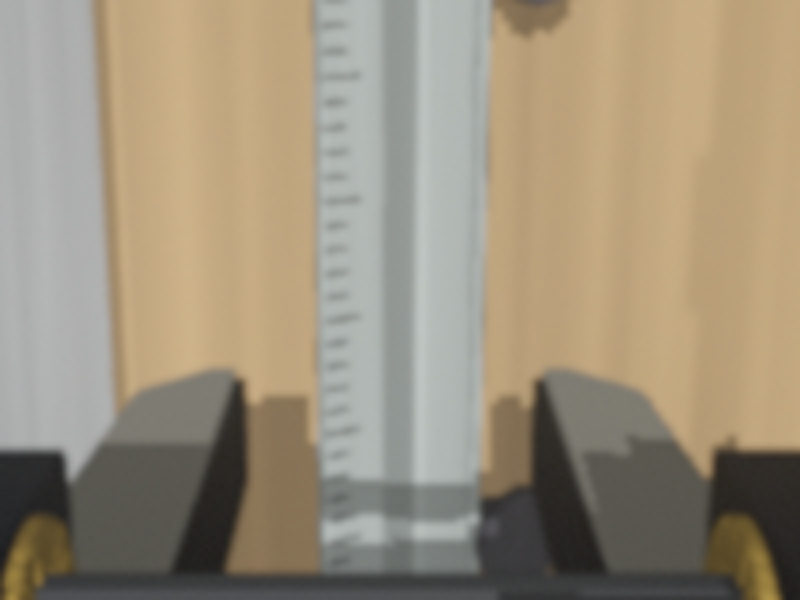

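```bash
python3 -m crank '[{"x":1,"y":12.5,"z":45,"roll":0},{"x":1,"y":12.5,"z":66,"roll":0},{"x":1,"y":12.5,"z":72,"roll":0},{"x":1,"y":12.5,"z":72,"roll":0}]' 22 5
python3 - <<'E'
from h import *
import pickle
o=arm.get_obs(); p=arm.camera_params("wrist"); pickle.dump(p,open("w2.pkl","wb"))
cv2.imwrite("pics/w3.png",arm.camera("wrist")[:,:,::-1]);
crop("pics/w3.png","pics/w3a.png",180,150,380,300,4)
delta([494,29,157.5],1.43)
E
```

```text
clock: 2.3
tcp_pos: [493.4, 28.3, 168.0]
eef_rot: [-2.196, -2.245, 0.002]
contact_force: [-0.3, -0.7, 0.8]
opening: 22.3
shift [ 0.9 -0.3 11.9] roll -0.1698301546586265 yang 1.26 tcp [494.3  28.1 169.4]
```

View pics/w3a.png

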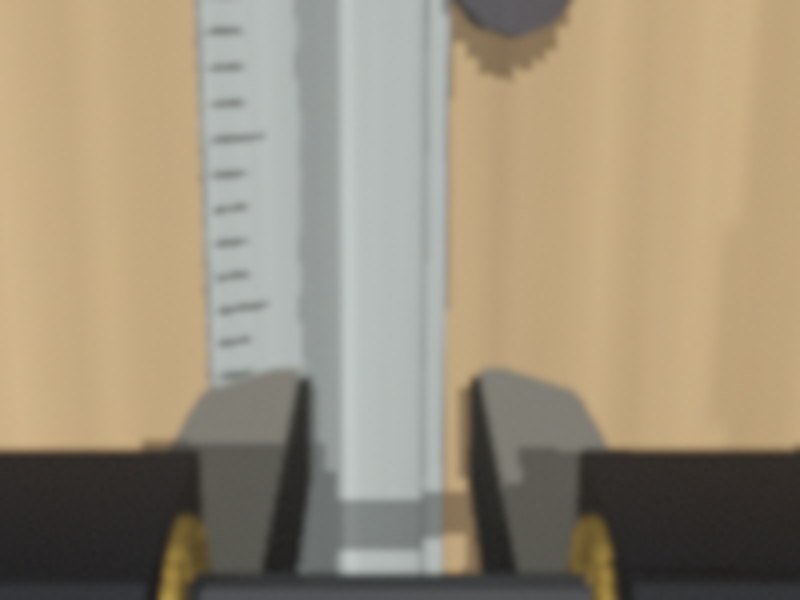

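```bash
python3 -m crank '[{"x":0,"y":-1.5,"z":6,"roll":0},{"x":0,"y":-1.5,"z":11,"roll":0},{"x":0,"y":-1.5,"z":11.5,"roll":0},{"x":0,"y":-1.5,"z":11.5,"roll":0}]' 22 5
python3 - <<'E'
from h import *
cv2.imwrite("pics/w4.png",arm.camera("wrist")[:,:,::-1]);
cv2.imwrite("pics/s4.png",arm.camera("side")[:,:,::-1]);
crop("pics/w4.png","pics/w4a.png",180,150,380,300,4)
crop("pics/s4.png","pics/s4a.png",240,140,360,230,6)
delta([494,29,157.5],1.43); print(arm.get_obs()["contact_force"])
E
```

```text
clock: 2.75
tcp_pos: [492.8, 27.8, 157.3]
eef_rot: [2.198, 2.245, 0.0]
contact_force: [-0.5, -0.1, 0.4]
opening: 22.2
shift [ 1.2  1.2 -0.1] roll -0.20674379777224772 yang 1.22 tcp [492.9  27.8 157.4]
[ 0.28006989 -0.59864948  0.63064596]
```

View pics/w4a.png

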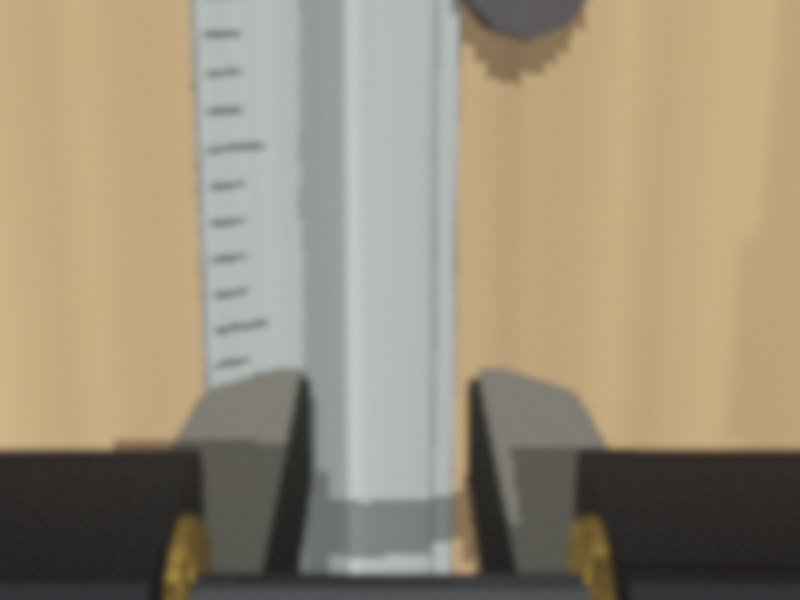

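View pics/s4a.png

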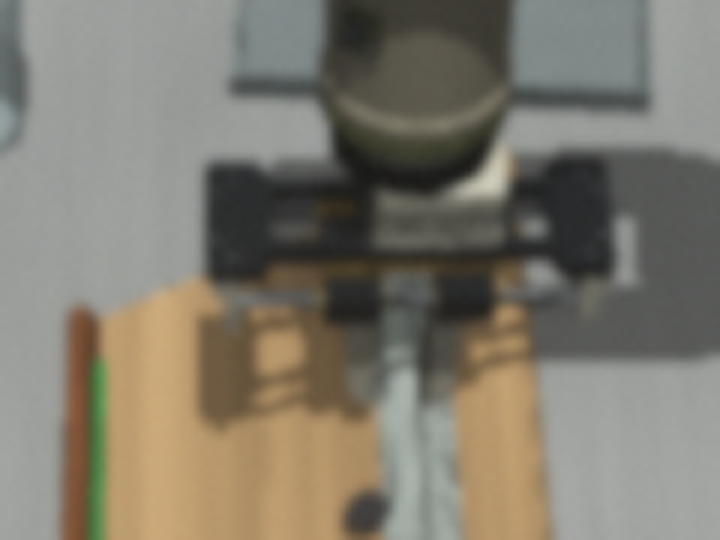

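```bash
python3 -m crank '[{"x":0,"y":-0.5,"z":1,"roll":0},{"x":0,"y":-0.5,"z":2,"roll":0},{"x":0,"y":-0.5,"z":2,"roll":0}]' 22 5
python3 -m crank '[{"x":0,"y":0,"z":0,"roll":0},{"x":0,"y":0,"z":0,"roll":0},{"x":0,"y":0,"z":0,"roll":0},{"x":0,"y":0,"z":0,"roll":0}]' 10 4
```

```text
clock: 3.15
tcp_pos: [492.3, 27.7, 155.6]
eef_rot: [2.197, 2.245, 0.0]
contact_force: [-1.7, -1.0, 4.5]
opening: 21.9
clock: 3.55
tcp_pos: [491.2, 27.7, 155.3]
eef_rot: [-2.196, -2.244, 0.003]
contact_force: [-7.0, 1.2, 9.2]
opening: 18.7
```

```bash
python3 -m crank '[{"x":0,"y":-2.6,"z":-2,"roll":0},{"x":0,"y":-5.2,"z":-3.5,"roll":0},{"x":0,"y":-7.8,"z":-5,"roll":0},{"x":0,"y":-10.4,"z":-6.5,"roll":0},{"x":0,"y":-13,"z":-8,"roll":0},{"x":0,"y":-15.6,"z":-9.5,"roll":0},{"x":0,"y":-18.2,"z":-11,"roll":0},{"x":0,"y":-18.2,"z":-11,"roll":0}]' 10 4
python3 - <<'E'
from h import *
cv2.imwrite("pics/w5.png",arm.camera("wrist")[:,:,::-1]);
cv2.imwrite("pics/s5.png",arm.camera("side")[:,:,::-1]);
crop("pics/w5.png","pics/w5a.png",180,0,380,300,2.5)
crop("pics/s5.png","pics/s5a.png",240,140,360,230,6)
E
```

```text
clock: 4.35
tcp_pos: [473.7, 27.4, 166.3]
eef_rot: [-2.197, -2.245, 0.0]
contact_force: [-0.4, 0.3, 0.6]
opening: 17.6
```

View pics/w5a.png

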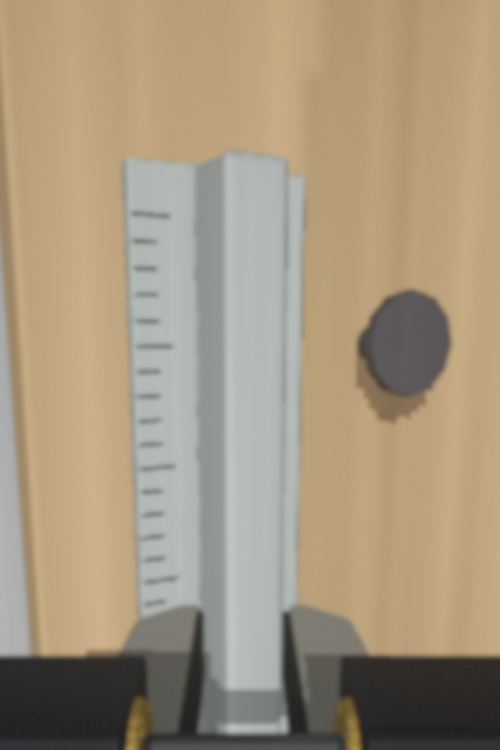

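View pics/s5a.png

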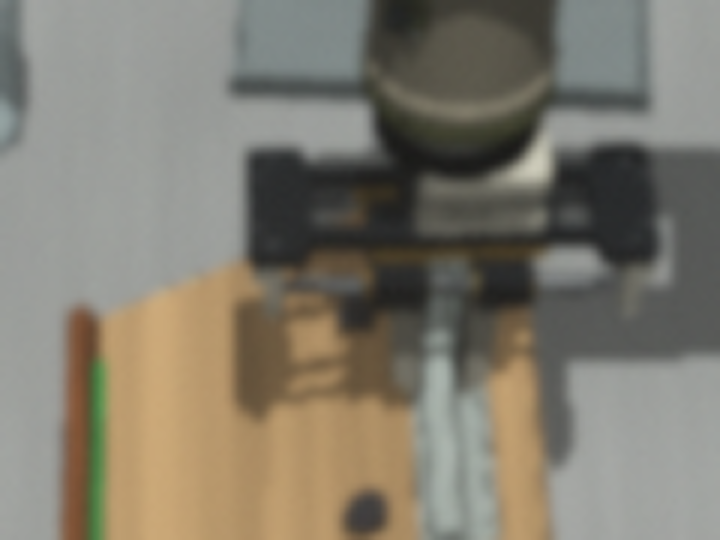

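```bash
python3 -m crank '[{"x":0,"y":0,"z":1,"roll":0},{"x":0,"y":0,"z":1,"roll":0},{"x":0,"y":0,"z":1,"roll":0},{"x":0,"y":0,"z":1,"roll":0}]' 8 20
python3 - <<'E'
from h import *
cv2.imwrite("pics/w6.png",arm.camera("wrist")[:,:,::-1]);
crop("pics/w6.png","pics/w6a.png",180,0,380,300,2.5)
E
```

```text
clock: 4.85
tcp_pos: [474.3, 27.4, 165.5]
eef_rot: [2.197, 2.245, 0.001]
contact_force: [-0.7, 0.9, 5.5]
opening: 16.9
```

View pics/w6a.png

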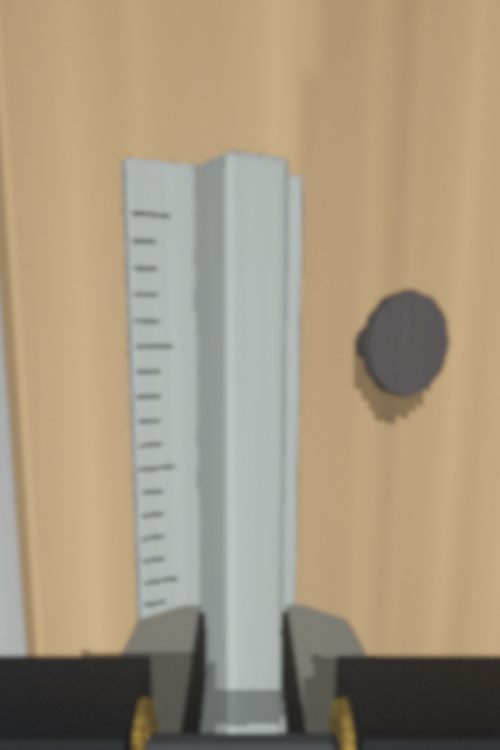

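```bash
python3 -m crank '[{"x":0,"y":0,"z":-1,"roll":0},{"x":0,"y":0,"z":-2,"roll":0},{"x":0,"y":0,"z":-3,"roll":0},{"x":0,"y":0,"z":-4,"roll":0},{"x":0,"y":0,"z":-5,"roll":0},{"x":0,"y":0,"z":-5,"roll":0}]' 5 40
python3 - <<'E'
from h import *
cv2.imwrite("pics/w7.png",arm.camera("wrist")[:,:,::-1]);
crop("pics/w7.png","pics/w7a.png",180,0,380,300,2.5)
E
```

```text
clock: 5.5
tcp_pos: [474.0, 27.4, 170.2]
eef_rot: [-2.197, -2.245, 0.0]
contact_force: [-0.2, -0.2, -1.1]
opening: 15.6
```

View pics/w7a.png

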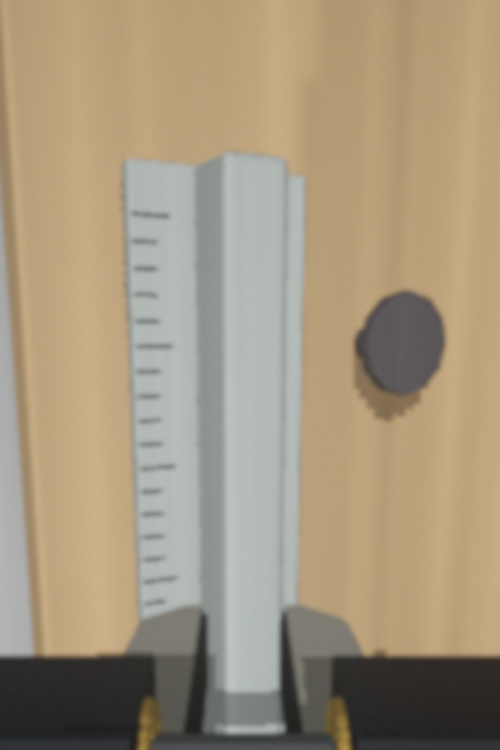

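```bash
python3 -m crank '[{"x":0,"y":0,"z":-5,"roll":0},{"x":0,"y":0,"z":-15,"roll":0},{"x":0,"y":0,"z":-30,"roll":0},{"x":0,"y":0,"z":-50,"roll":0},{"x":0,"y":0,"z":-60,"roll":0},{"x":0,"y":0,"z":-60,"roll":0}]' 5 40
python3 - <<'E'
from h import *
cv2.imwrite("pics/w8.png",arm.camera("wrist")[:,:,::-1]);
crop("pics/w8.png","pics/w8a.png",180,0,380,300,2.5)
delta([454,-371,230],-93.3)
E
```

```text
clock: 6.15
tcp_pos: [475.4, 27.3, 233.0]
eef_rot: [2.195, 2.243, 0.005]
contact_force: [0.0, -0.2, -2.1]
opening: 15.5
shift [-397.8  -29.3    1.4] roll 94.52505590063583 yang 1.23 tcp [474.8  27.4 231.4]
```

View pics/w8a.png

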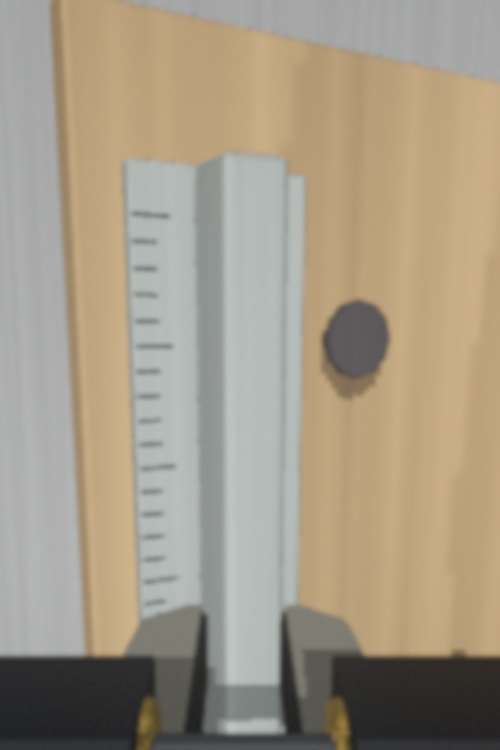

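```bash
python3 -m crank '[{"x":-12,"y":-1,"z":0,"roll":5},{"x":-36,"y":-4,"z":0,"roll":10},{"x":-66,"y":-8,"z":0,"roll":17},{"x":-96,"y":-10,"z":0,"roll":24},{"x":-126,"y":-12,"z":0,"roll":31},{"x":-156,"y":-14,"z":0,"roll":38},{"x":-186,"y":-16,"z":0,"roll":45},{"x":-216,"y":-18,"z":0,"roll":52},{"x":-246,"y":-20,"z":0,"roll":59},{"x":-276,"y":-22,"z":0,"roll":66},{"x":-306,"y":-24,"z":0,"roll":73},{"x":-336,"y":-26,"z":0,"roll":80},{"x":-366,"y":-28,"z":0,"roll":87},{"x":-388,"y":-29,"z":0,"roll":92},{"x":-398,"y":-29,"z":0,"roll":94.5},{"x":-398,"y":-29,"z":0,"roll":94.5},{"x":-398,"y":-29,"z":0,"roll":94.5}]' 5 40
python3 - <<'E'
from h import *
import pickle
pickle.dump(arm.camera_params("wrist"),open("w9.pkl","wb"))
cv2.imwrite("pics/w9.png",arm.camera("wrist")[:,:,::-1]);
cv2.imwrite("pics/t9.png",arm.camera("top")[:,:,::-1]);
crop("pics/t9.png","pics/t9a.png",360,190,500,310,5)
E
```

```text
clock: 7.9
tcp_pos: [453.2, -370.6, 229.0]
eef_rot: [-3.139, 0.088, 0.002]
contact_force: [-0.7, 0.4, -1.2]
opening: 15.9
```

View pics/w9.png

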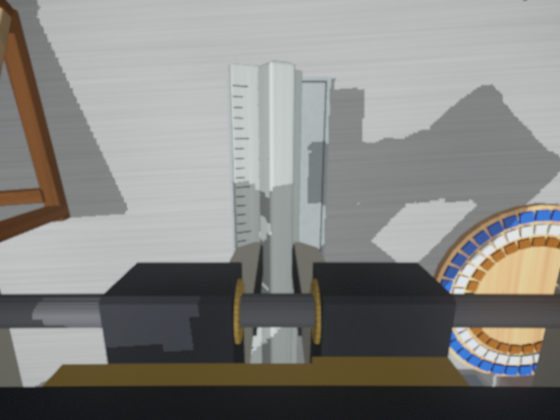

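View pics/t9a.png

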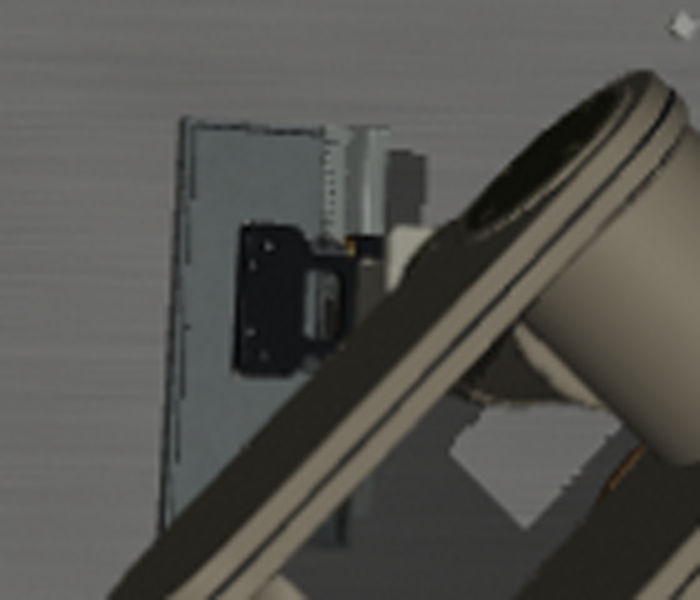

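```bash
python3 - <<'E'
from h import *
import pickle
p=pickle.load(open("w9.pkl","rb"))
print(ray("wrist",[[327,80],[323,245]],18,p))
print("fit tray corners")
th=-1.62889;c,s=np.cos(th),np.sin(th)
M=np.array([[c,-s],[s,c]])
for q in [(55,125),(55,-125),(-55,125),(-55,-125)]: print(q,M@np.array(q)+[452.5,-373.5])
print("ruler end rib top",ray("wrist",[[294,64],[262,66]],222,p), arm.get_obs()["tcp_pos"])
E
```

```text
[[ 572.28222135 -428.19033494   18.        ]
 [ 388.53621485 -420.40515664   18.        ]]
fit tray corners
(55, 125) [ 574.09577451 -435.66484232]
(55, -125) [ 324.51751524 -421.14959176]
(-55, 125) [ 580.48248476 -325.85040824]
(-55, -125) [ 330.90422549 -311.33515768]
ruler end rib top [[ 551.9786179  -382.18155833  222.        ]
 [ 551.97471926 -368.0164721   222.        ]] [ 453.53095557 -370.21527224  229.63526076]
```

```bash
python3 -m crank '[{"x":0,"y":0,"z":20,"roll":0},{"x":0,"y":0,"z":60,"roll":0},{"x":0,"y":0,"z":100,"roll":0},{"x":0,"y":0,"z":140,"roll":0},{"x":0,"y":0,"z":165,"roll":0},{"x":0,"y":0,"z":175,"roll":0},{"x":0,"y":0,"z":177,"roll":0},{"x":0,"y":0,"z":177,"roll":0}]' 5 40
```

```text
clock: 8.8
tcp_pos: [454.4, -371.5, 54.5]
eef_rot: [3.139, -0.089, 0.002]
contact_force: [0.4, -0.8, -1.0]
opening: 15.9
```

```bash
python3 - <<'E'
from h import *
cv2.imwrite("pics/w10.png",arm.camera("wrist")[:,:,::-1]);
E
```

```text
(no output)
```

View pics/w10.png

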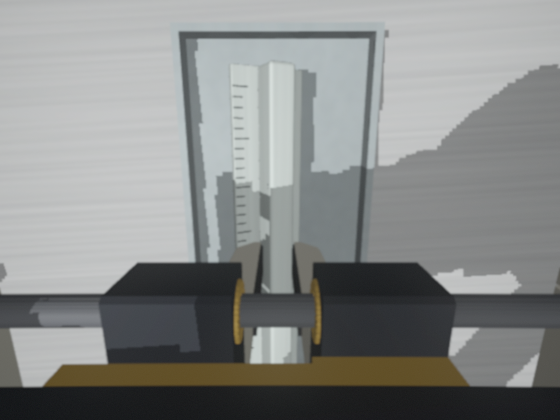

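```bash
python3 -m crank '[{"x":0,"y":0,"z":2,"roll":0},{"x":0,"y":0,"z":4,"roll":0},{"x":0,"y":0,"z":6,"roll":0},{"x":0,"y":0,"z":8,"roll":0},{"x":0,"y":0,"z":9,"roll":0},{"x":0,"y":0,"z":9,"roll":0}]' 5 40; python3 -m crank '[{"x":0,"y":0,"z":1,"roll":0},{"x":0,"y":0,"z":2,"roll":0},{"x":0,"y":0,"z":3,"roll":0},{"x":0,"y":0,"z":3,"roll":0}]' 5 40
```

```text
clock: 9.45
tcp_pos: [453.6, -371.2, 44.6]
eef_rot: [3.14, -0.09, -0.0]
contact_force: [-1.6, 2.1, 4.3]
opening: 15.9
clock: 9.85
tcp_pos: [453.9, -370.5, 43.5]
eef_rot: [-3.139, 0.089, 0.0]
contact_force: [-6.6, 11.4, 24.0]
opening: 15.9
```

```bash
python3 -m crank '[{"x":0,"y":0,"z":0,"roll":0},{"x":0,"y":0,"z":0,"roll":0},{"x":0,"y":0,"z":0,"roll":0}]' 5 12; python3 -m crank '[{"x":0,"y":0,"z":0,"roll":0},{"x":0,"y":0,"z":1,"roll":0},{"x":0,"y":0,"z":2,"roll":0},{"x":0,"y":0,"z":2,"roll":0}]' 5 8
```

```text
clock: 10.15
tcp_pos: [453.7, -371.1, 41.1]
eef_rot: [-3.14, 0.09, -0.0]
contact_force: [1.0, 0.7, 2.5]
opening: 14.4
clock: 10.55
tcp_pos: [453.5, -371.0, 38.8]
eef_rot: [-3.14, 0.09, 0.0]
contact_force: [-0.6, 0.5, -0.1]
opening: 14.4
```

```bash
python3 - <<'E'
from h import *
cv2.imwrite("pics/w11.png",arm.camera("wrist")[:,:,::-1]);
print(arm.get_obs()["contact_force"])
E
```

```text
[-0.19266499  0.36144429 -0.84728183]
```

View pics/w11.png

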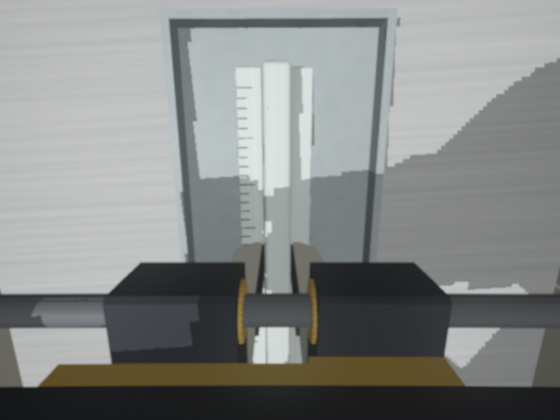

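Ruler now hangs level in the grip (strip visible evenly either side of the rib), centred in the tray. Lower it to the floor.

```bash
python3 -m crank '[{"x":0,"y":0,"z":1,"roll":0},{"x":0,"y":0,"z":2,"roll":0},{"x":0,"y":0,"z":3,"roll":0},{"x":0,"y":0,"z":3,"roll":0}]' 5 8;python3 -m crank '[{"x":0,"y":0,"z":1,"roll":0},{"x":0,"y":0,"z":2,"roll":0},{"x":0,"y":0,"z":3,"roll":0},{"x":0,"y":0,"z":3,"roll":0}]' 5 8
```

```text
clock: 11.0
tcp_pos: [453.6, -371.0, 36.6]
eef_rot: [-3.14, 0.09, 0.0]
contact_force: [-1.8, 4.3, 6.5]
opening: 14.2
clock: 11.4
tcp_pos: [454.3, -371.1, 34.4]
eef_rot: [3.14, -0.09, 0.002]
contact_force: [-1.1, 6.5, 10.7]
opening: 14.1
```

```bash
python3 -m crank '[{"x":0,"y":0,"z":0,"roll":0},{"x":0,"y":0,"z":0,"roll":0},{"x":0,"y":0,"z":0,"roll":0}]' 20 8;python3 -m crank '[{"x":0,"y":0,"z":-10,"roll":0},{"x":0,"y":0,"z":-30,"roll":0},{"x":0,"y":0,"z":-75,"roll":0},{"x":0,"y":0,"z":-120,"roll":0},{"x":0,"y":0,"z":-165,"roll":0},{"x":0,"y":0,"z":-190,"roll":0},{"x":0,"y":0,"z":-190,"roll":0}]' 20 8
python3 - <<'E'
from h import *
cv2.imwrite("pics/w12.png",arm.camera("wrist")[:,:,::-1]);
delta([466,390,225])
E
```

```text
clock: 11.7
tcp_pos: [453.3, -371.2, 32.8]
eef_rot: [-3.14, 0.09, 0.001]
contact_force: [0.0, -0.6, -0.6]
opening: 19.9
clock: 12.4
tcp_pos: [455.5, -373.2, 229.8]
eef_rot: [3.134, -0.09, 0.011]
contact_force: [-0.4, -0.0, 0.4]
opening: 20.1
shift [ -32.2 -761.7   -1.4] roll None yang -93.28 tcp [ 454.6 -372.3  226.6]
```

View pics/w12.png

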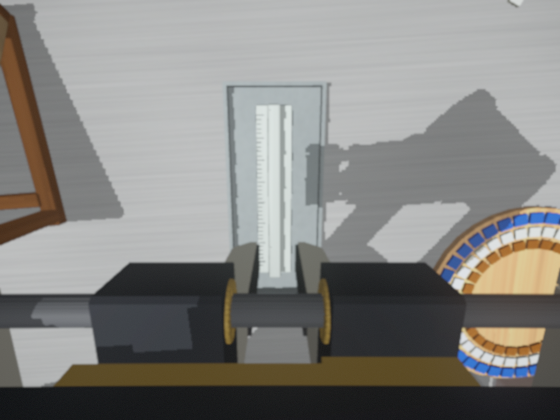

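```bash
python3 - <<'E'
from h import *
delta([389.5,444,200],-84.1)
delta([420,0,250],-84.1)
E
```

```text
shift [-111.8 -811.3   23. ] roll -9.182599346829136 yang -93.28 tcp [ 454.6 -372.3  226.6]
shift [ -55.7 -369.6  -25.1] roll -9.182599346829136 yang -93.28 tcp [ 454.6 -372.3  226.6]
```

```bash
python3 -m crank '[{"x":-55,"y":-370,"z":-25,"roll":-9.2},{"x":-55,"y":-370,"z":-25,"roll":-9.2},{"x":-55,"y":-370,"z":-25,"roll":-9.2},{"x":-55,"y":-370,"z":-25,"roll":-9.2},{"x":-55,"y":-370,"z":-25,"roll":-9.2},{"x":-55,"y":-370,"z":-25,"roll":-9.2},{"x":-55,"y":-370,"z":-25,"roll":-9.2},{"x":-112,"y":-811,"z":0,"roll":-9.2},{"x":-112,"y":-811,"z":20,"roll":-9.2},{"x":-112,"y":-811,"z":20,"roll":-9.2},{"x":-112,"y":-811,"z":20,"roll":-9.2},{"x":-112,"y":-811,"z":20,"roll":-9.2},{"x":-112,"y":-811,"z":20,"roll":-9.2},{"x":-112,"y":-811,"z":20,"roll":-9.2},{"x":-112,"y":-811,"z":20,"roll":-9.2},{"x":-112,"y":-811,"z":20,"roll":-9.2},{"x":-112,"y":-811,"z":20,"roll":-9.2},{"x":-112,"y":-811,"z":20,"roll":-9.2},{"x":-112,"y":-811,"z":20,"roll":-9.2},{"x":-112,"y":-811,"z":20,"roll":-9.2}]' 60 8
python3 - <<'E'
from h import *
import pickle
o=arm.get_obs();print(o["qpos"])
pickle.dump(arm.camera_params("wrist"),open("w13.pkl","wb"))
cv2.imwrite("pics/w13.png",arm.camera("wrist")[:,:,::-1]);
crop("pics/w13.png","pics/w13a.png",180,100,360,250,4.4)
E
```

```text
clock: 14.45
tcp_pos: [388.1, 443.6, 202.4]
eef_rot: [3.136, 0.161, -0.001]
contact_force: [0.7, 0.5, 0.4]
opening: 59.8
[ 7.65297580e-01  1.23446045e-01  1.56572723e+00 -3.81297864e-04
  1.45396346e+00  2.23357298e+00]
```

View pics/w13.png

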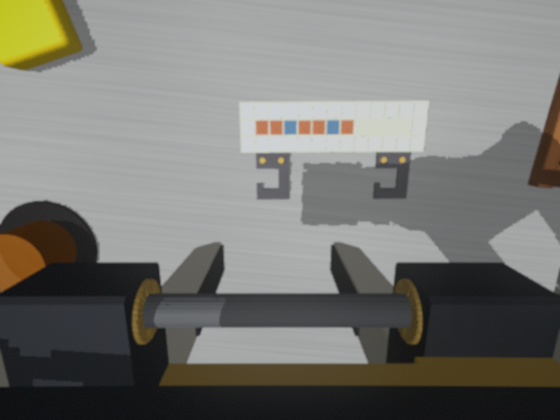

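```bash
python3 - <<'E'
from h import *
crop("pics/w13.png","pics/w13b.png",230,90,440,210,3.8)
E
```

```text
(no output)
```

View pics/w13b.png

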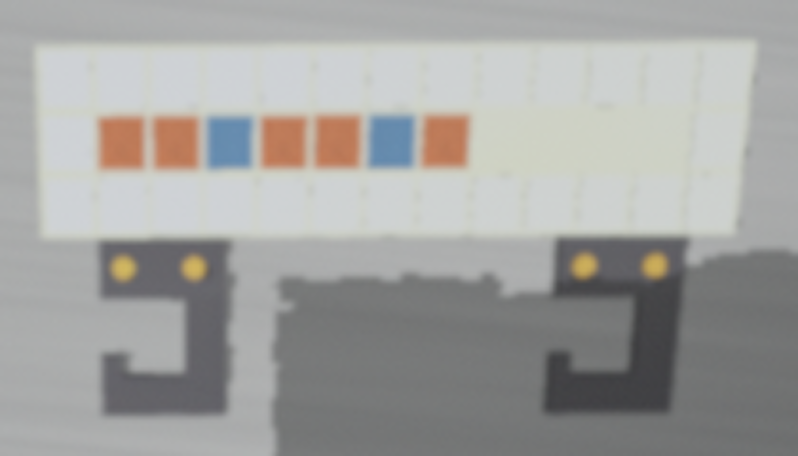

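```bash
python3 - <<'E'
from fit import *
import pickle
p=pickle.load(open("w13.pkl","rb"))
P={k:np.array(v,float) for k,v in dict(a=(-25,95,13),b=(-25,-95,13),c=(25,-95,13),d=(25,95,13),p1=(77,86,4),p2=(77,-80,4),p3=(77,-44,4),p4=(77,50,4)).items()}
obs=cv(dict(a=(756,41),b=(36,45),c=(42,238),d=(738,234),p1=(669,412),p2=(103,413),p3=(226,413),p4=(545,412)),230,90,3.8)
def f(v):
    M,t=E(*v); return (proj("wrist",np.array([P[k] for k in obs])@M.T+t,p)-np.array(list(obs.values()))).ravel()
r=least_squares(f,[466,390,3.24],x_scale=[1,1,.01]); print(r.x,np.round(f(r.x).reshape(-1,2),1).tolist())
M,t=E(*r.x); g=M@[71,-62,0]+t; print(g)
o=np.degrees(r.x[2])+90; print(o)
delta([g[0],g[1],60],o)
E
```

```text
[468.42442193 395.30609343   3.24697691] [[0.4, -0.3], [-0.1, -0.4], [-0.0, -0.4], [-0.7, -0.2], [0.3, 0.2], [-0.2, 0.5], [-0.2, 0.4], [0.5, 0.3]]
[391.29657814 449.49369083   0.        ]
276.0380728458341
shift [  3.6  -5.7 142.8] roll -0.19215456524830188 yang -84.15 tcp [388.3 443.6 202.8]
```

```bash
python3 -m crank '[{"x":3.6,"y":-5.7,"z":45,"roll":-0.2},{"x":3.6,"y":-5.7,"z":90,"roll":-0.2},{"x":3.6,"y":-5.7,"z":130,"roll":-0.2},{"x":3.6,"y":-5.7,"z":150,"roll":-0.2},{"x":3.6,"y":-5.7,"z":150,"roll":-0.2}]' 50 8
python3 - <<'E'
from h import *
import pickle
delta([391.3,449.5,23.5],276.04)
pickle.dump(arm.camera_params("wrist"),open("w14.pkl","wb"))
cv2.imwrite("pics/w14.png",arm.camera("wrist")[:,:,::-1]);
E
```

```text
clock: 15.0
tcp_pos: [389.2, 447.6, 49.3]
eef_rot: [3.132, 0.165, -0.008]
contact_force: [-0.7, -0.5, 0.1]
opening: 50.2
shift [ 2.4 -1.7 25.7] roll 0.00026269496345321386 yang -83.96 tcp [389.2 447.6  49.3]
```

View pics/w14.png

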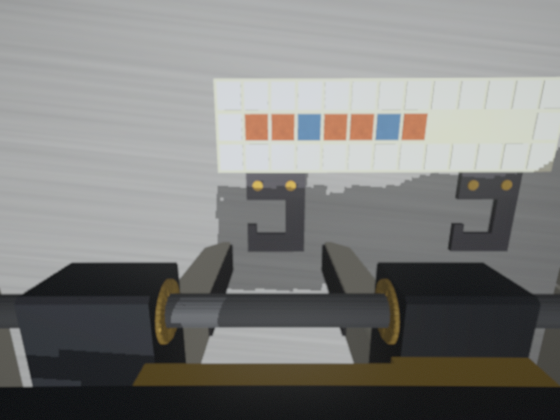

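```bash
python3 -m crank '[{"x":1.5,"y":-0.8,"z":10,"roll":0},{"x":1.5,"y":-0.8,"z":20,"roll":0},{"x":1.5,"y":-0.8,"z":23,"roll":0},{"x":1.5,"y":-0.8,"z":23,"roll":0},{"x":1.5,"y":-0.8,"z":23,"roll":0}]' 50 8
python3 - <<'E'
from h import *
import pickle
delta([391.3,449.5,23.5],276.04)
pickle.dump(arm.camera_params("wrist"),open("w15.pkl","wb"))
cv2.imwrite("pics/w15.png",arm.camera("wrist")[:,:,::-1]);
crop("pics/w15.png","pics/w15a.png",200,180,360,300,5)
cv2.imwrite("pics/s15.png",arm.camera("side")[:,:,::-1]);
crop("pics/s15.png","pics/s15a.png",290,290,410,390,6)
E
```

```text
clock: 15.55
tcp_pos: [392.6, 452.1, 30.5]
eef_rot: [-3.137, -0.168, -0.001]
contact_force: [0.7, 0.6, 0.4]
opening: 50.0
shift [-1.6  2.5  7. ] roll 0.09263021960708784 yang -83.87 tcp [392.6 452.1  30.5]
```

View pics/w15a.png

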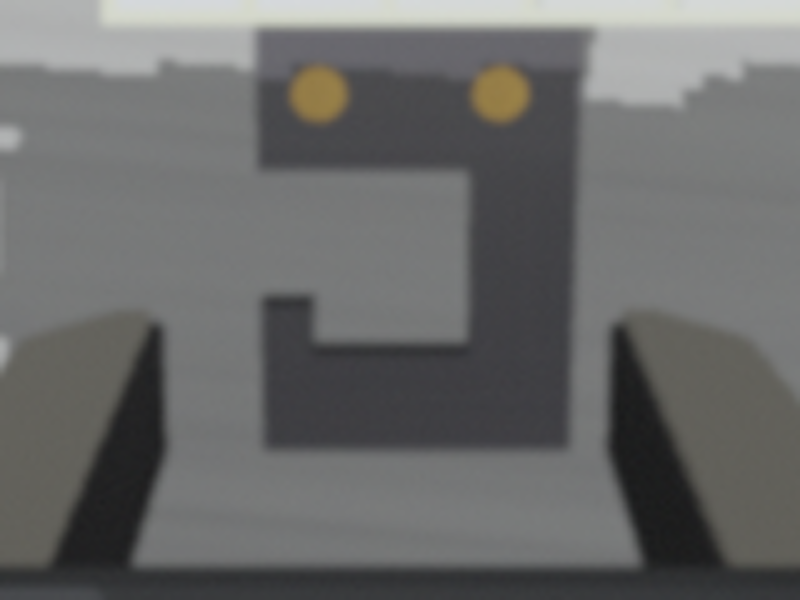

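View pics/s15a.png

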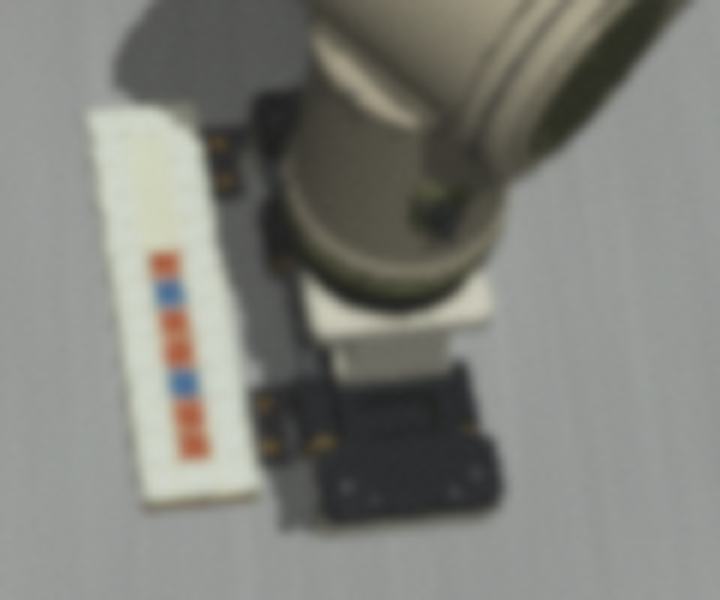

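```bash
python3 -m crank '[{"x":-2,"y":3,"z":0,"roll":0},{"x":-2,"y":3,"z":4,"roll":0},{"x":-2,"y":3,"z":7,"roll":0},{"x":-2,"y":3,"z":7,"roll":0},{"x":-2,"y":3,"z":7,"roll":0}]' 50 8
python3 - <<'E'
from h import *
import pickle
delta([391.3,449.5,23.5],276.04)
cv2.imwrite("pics/w16.png",arm.camera("wrist")[:,:,::-1]);
crop("pics/w16.png","pics/w16a.png",200,180,360,300,5)
E
```

```text
clock: 16.15
tcp_pos: [390.6, 448.6, 22.9]
eef_rot: [3.137, 0.168, -0.001]
contact_force: [0.0, 1.0, -0.3]
opening: 50.2
shift [ 0.8 -0.8 -0.6] roll 0.08536915751602692 yang -83.87 tcp [390.6 448.6  22.9]
```

View pics/w16a.png

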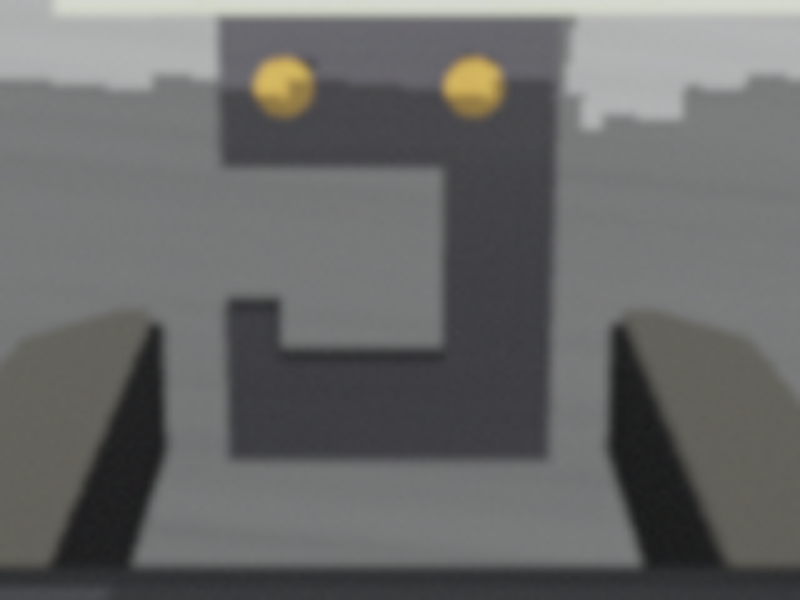

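```bash
python3 -m crank '[{"x":-2,"y":0.3,"z":0,"roll":0},{"x":-2,"y":0.3,"z":0,"roll":0},{"x":-2,"y":0.3,"z":0,"roll":0},{"x":-2,"y":0.3,"z":0,"roll":0},{"x":-2,"y":0.3,"z":0,"roll":0},{"x":-2,"y":0.3,"z":0,"roll":0}]' 30 30
python3 - <<'E'
from h import *
cv2.imwrite("pics/w17.png",arm.camera("wrist")[:,:,::-1]);
crop("pics/w17.png","pics/w17a.png",200,60,500,300,2.6)
E
```

```text
clock: 16.8
tcp_pos: [388.6, 448.2, 23.1]
eef_rot: [3.137, 0.168, -0.001]
contact_force: [-2.3, -0.0, 0.5]
opening: 34.9
```

View pics/w17a.png

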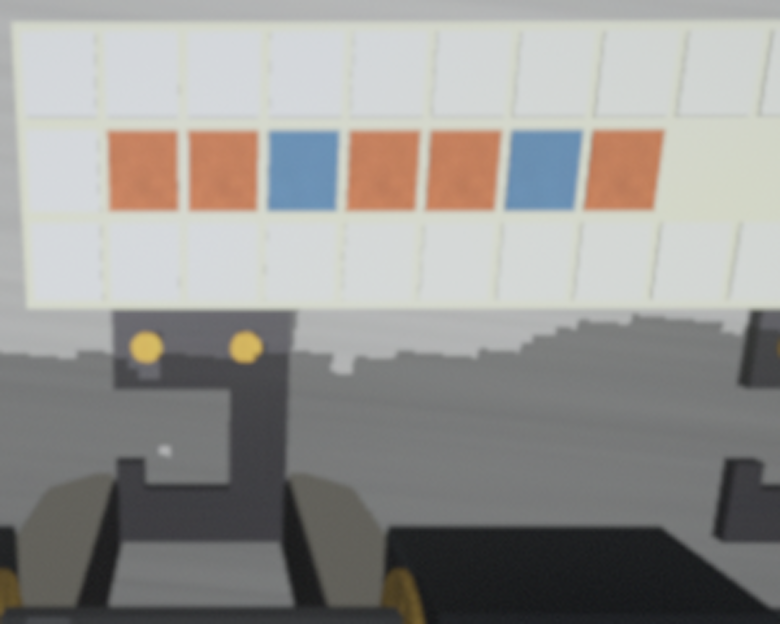

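```bash
python3 -m crank '[{"x":0,"y":0,"z":0,"roll":0},{"x":0.1,"y":0,"z":-4,"roll":0},{"x":0.4,"y":0,"z":-8.4,"roll":0},{"x":0.8,"y":0,"z":-12.5,"roll":0},{"x":1.5,"y":0,"z":-16.7,"roll":0},{"x":2.3,"y":0,"z":-20.8,"roll":0},{"x":3.3,"y":0,"z":-24.8,"roll":0},{"x":4.5,"y":0,"z":-29,"roll":0},{"x":5.8,"y":0,"z":-32.8,"roll":0},{"x":5.8,"y":0,"z":-32.8,"roll":0}]' 30 12
python3 - <<'E'
from h import *
cv2.imwrite("pics/w18.png",arm.camera("wrist")[:,:,::-1]);
cv2.imwrite("pics/s18.png",arm.camera("side")[:,:,::-1]);
crop("pics/s18.png","pics/s18a.png",290,290,410,390,6)
E
```

```text
clock: 17.85
tcp_pos: [395.1, 449.2, 56.8]
eef_rot: [-3.136, -0.168, -0.001]
contact_force: [0.0, -0.1, -0.4]
opening: 35.6
```

View pics/w18.png

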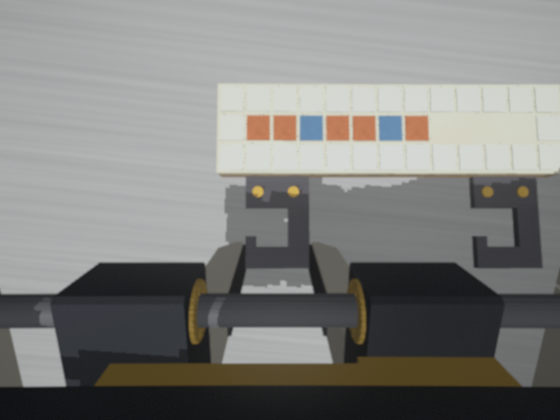

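View pics/s18a.png

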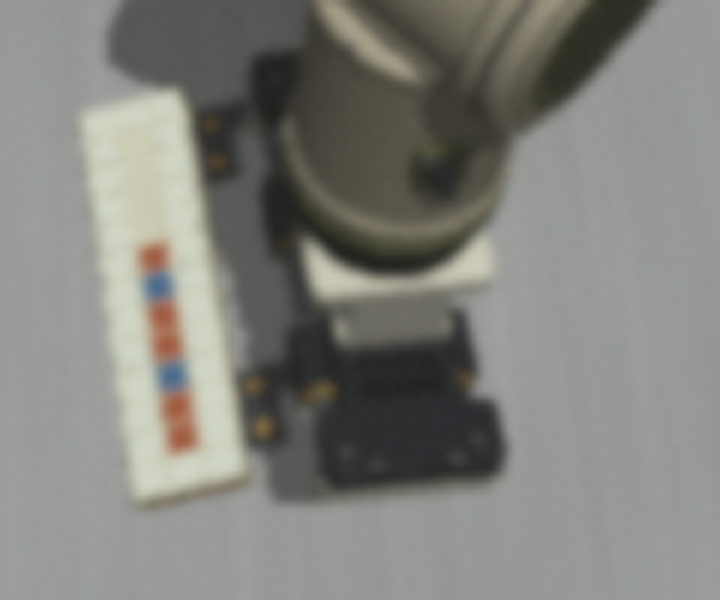

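```bash
python3 -m crank '[{"x":1.5,"y":0,"z":-4,"roll":0},{"x":3.3,"y":0,"z":-7.8,"roll":0},{"x":5.2,"y":0,"z":-11.5,"roll":0},{"x":7.1,"y":0,"z":-15.2,"roll":0},{"x":8.8,"y":0,"z":-18.1,"roll":0},{"x":8.8,"y":0,"z":-18.1,"roll":0}]' 30 12
python3 -m crank '[{"x":0,"y":0,"z":0,"roll":0},{"x":0,"y":0,"z":0,"roll":0},{"x":0,"y":0,"z":0,"roll":0},{"x":0,"y":0,"z":-2,"roll":0},{"x":0,"y":0,"z":-5,"roll":0},{"x":0,"y":0,"z":-10,"roll":0},{"x":0,"y":0,"z":-10,"roll":0}]' 30 60
python3 - <<'E'
from h import *
cv2.imwrite("pics/w19.png",arm.camera("wrist")[:,:,::-1]);
cv2.imwrite("pics/s19.png",arm.camera("side")[:,:,::-1]);
crop("pics/s19.png","pics/s19a.png",290,290,410,390,6)
E
```

```text
clock: 18.55
tcp_pos: [404.0, 450.1, 74.8]
eef_rot: [-3.136, -0.168, -0.002]
contact_force: [0.1, -0.1, -2.1]
opening: 35.3
clock: 19.25
tcp_pos: [403.7, 450.2, 85.1]
eef_rot: [-3.136, -0.168, -0.002]
contact_force: [0.1, -0.1, -1.4]
opening: 33.0
```

View pics/w19.png

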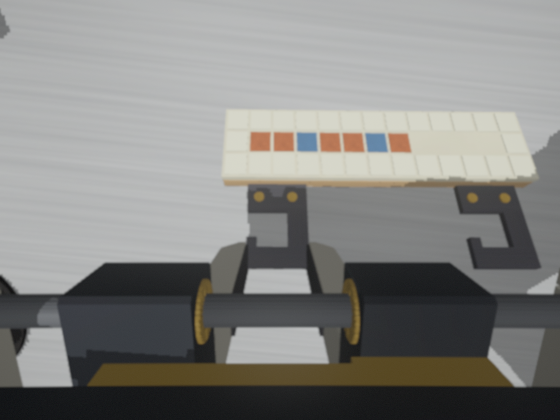

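View pics/s19a.png

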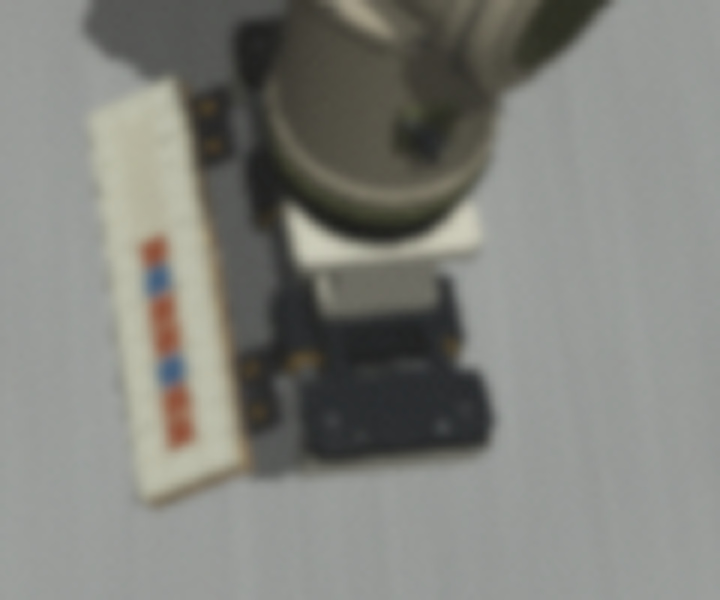

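```bash
python3 - <<'E'
from h import *
delta([489,58,250],-88.6)
E
```

```text
shift [  43.3  398.8 -165.7] roll 4.725571246493985 yang -83.87 tcp [403.4 450.   84.4]
```

```bash
python3 -m crank '[{"x":0,"y":0,"z":-8,"roll":0},{"x":0,"y":0,"z":-25,"roll":0},{"x":0,"y":0,"z":-50,"roll":0},{"x":0,"y":0,"z":-80,"roll":0},{"x":0,"y":0,"z":-110,"roll":0},{"x":1,"y":10,"z":-135,"roll":0.2},{"x":4,"y":30,"z":-155,"roll":0.5},{"x":7,"y":60,"z":-166,"roll":0.8},{"x":10,"y":90,"z":-166,"roll":1},{"x":14,"y":125,"z":-166,"roll":1.5},{"x":18,"y":160,"z":-166,"roll":2},{"x":22,"y":195,"z":-166,"roll":2.5},{"x":26,"y":230,"z":-166,"roll":3},{"x":30,"y":265,"z":-166,"roll":3.5},{"x":34,"y":300,"z":-166,"roll":4},{"x":38,"y":335,"z":-166,"roll":4.5},{"x":41,"y":365,"z":-166,"roll":4.7},{"x":43,"y":387,"z":-166,"roll":4.7},{"x":43,"y":399,"z":-166,"roll":4.7},{"x":43,"y":399,"z":-166,"roll":4.7}]' 30 60
python3 -m crank '[{"x":0,"y":0,"z":0,"roll":0},{"x":0,"y":0,"z":0,"roll":0}]' 30 60
python3 - <<'E'
from h import *
import pickle
pickle.dump((arm.camera_params("wrist"),arm.get_obs()),open("w20.pkl","wb"))
cv2.imwrite("pics/w20.png",arm.camera("wrist")[:,:,::-1]);
cv2.imwrite("pics/s20.png",arm.camera("side")[:,:,::-1]);
crop("pics/s20.png","pics/s20a.png",230,120,360,280,3.7)
crop("pics/w20.png","pics/w20a.png",215,80,375,290,2.8)
crop("pics/w20.png","pics/w20b.png",200,90,380,200,4.4)
crop("pics/w20.png","pics/w20c.png",380,90,560,280,4)
E
```

```text
clock: 21.35
tcp_pos: [488.9, 56.6, 251.0]
eef_rot: [3.141, 0.036, 0.002]
contact_force: [-0.6, 0.3, -2.3]
opening: 32.6
clock: 21.55
tcp_pos: [488.5, 58.7, 250.2]
eef_rot: [-3.141, -0.041, -0.0]
contact_force: [-0.4, 0.1, -2.8]
opening: 32.6
```

View pics/w20.png

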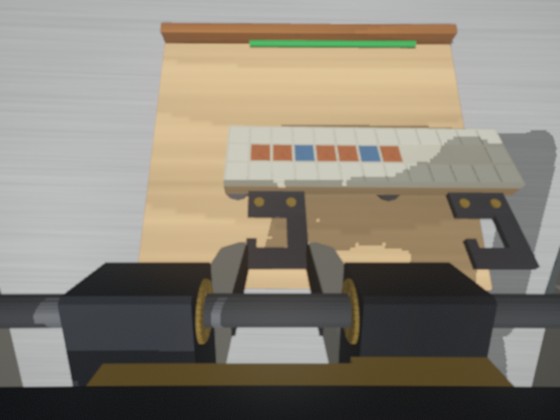

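View pics/s20a.png

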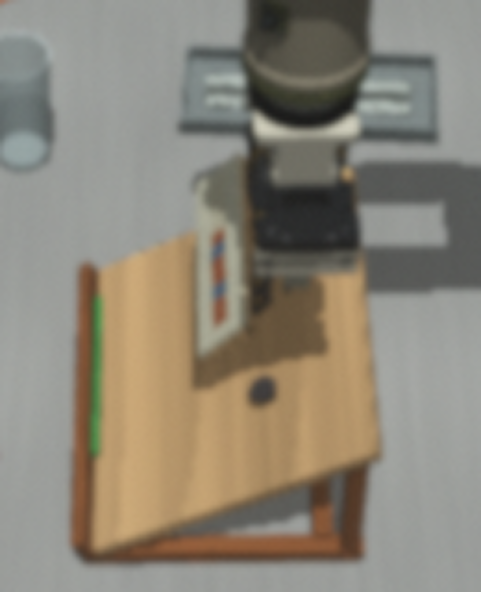

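View pics/w20a.png

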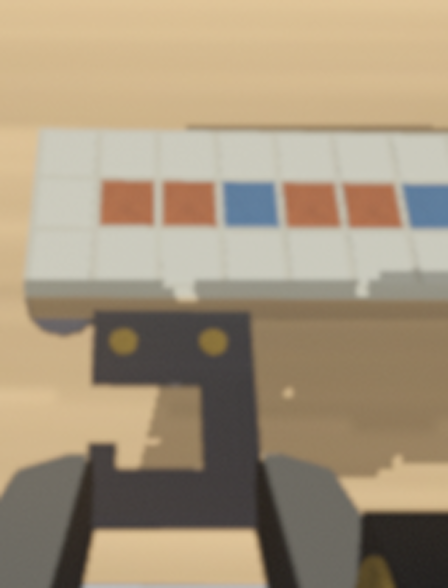

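View pics/w20c.png

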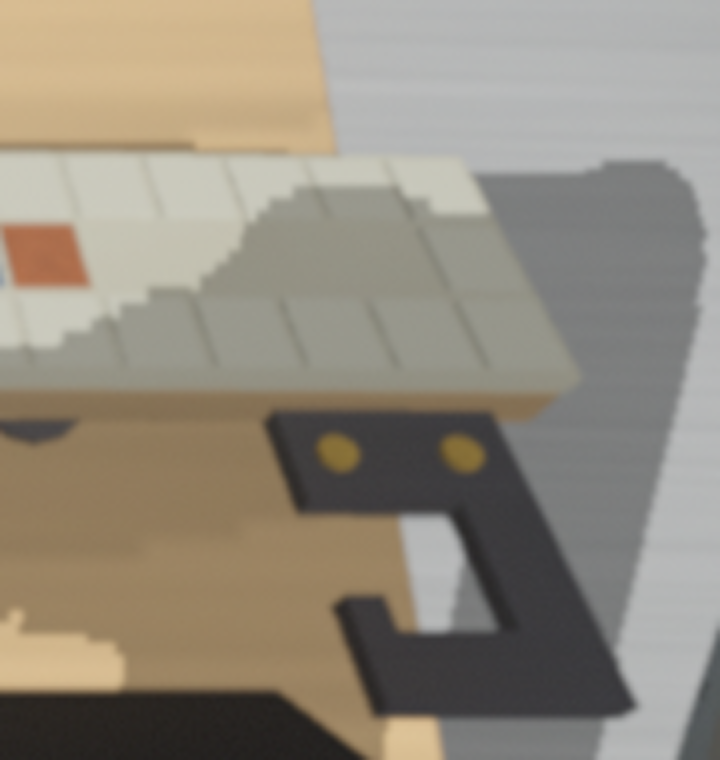

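```bash
cat > pnp.py <<'E'
from fit import *
def panel_pose(obs,p,up=None):
    P=np.array([PT[k] for k in obs],float); U=np.array(list(obs.values()))
    ok,rv,tv=cv2.solvePnP(P,U,p["K"],p["dist_coeffs"],flags=cv2.SOLVEPNP_SQPNP)
    ok,rv,tv=cv2.solvePnP(P,U,p["K"],p["dist_coeffs"],rv,tv,True,cv2.SOLVEPNP_ITERATIVE)
    e=cv2.projectPoints(P,rv,tv,p["K"],p["dist_coeffs"])[0][:,0]-U
    print("res",np.round(e,1).tolist())
    Rc=R.from_rotvec(p["rotation"]).as_matrix()
    Rp=Rc@cv2.Rodrigues(rv)[0]; tp=Rc@tv[:,0]+p["eye"]
    return Rp,tp
PT=dict(a=(-25,95,13),b=(-25,-95,13),c=(25,-95,13),d=(25,95,13),p1=(77,86,4),p2=(77,-80,4),p3=(77,-44,4),p4=(77,50,4),q1=(43,-80,4),q2=(65,-56,4),q3=(43,50,4),q4=(43,74,4),q5=(65,74,4))
def easel(v=(539,30.4,3.1666)):
    M,t=E(*v); S=np.array([[.866,0,-.5],[0,1,0],[.5,0,.866]]) # board frame cols: up,y,n
    return M@S, M@np.array([-110,0,30.])+t
E
python3 - <<'E'
from pnp import *
import pickle
p,o=pickle.load(open("w20.pkl","rb"))
ob=cv(dict(b=(40,129),c=(25,281),p2=(90,528),p3=(257,527),q1=(93,384),q2=(204,469)),215,80,2.8)
ob.update(cv(dict(a=(465,157),d=(580,380),p1=(633,708),p4=(383,716),q3=(300,513),q4=(452,514),q5=(517,632)),380,90,4))
Rp,tp=panel_pose(ob,p)
print(Rp.round(3),tp, "grip rel", (Rp.T@(o["tcp_pos"]-tp)).round(1))
Eb,te=easel()
Q=Eb.T@Rp
print("rel rot deg (board axes)",np.degrees(R.from_matrix(Q).as_rotvec()).round(2))
T=Rp.T@np.array([0,0,-1]); print(T)
np.savez("panel.npz",Rp=Rp,rel=Rp.T@(o["tcp_pos"]-tp))
E
```

```text
res [[0.1, 0.0], [-0.1, 2.7], [-1.9, -0.9], [2.8, -0.5], [-0.5, -1.6], [-0.2, 0.7], [-0.6, 0.1], [0.3, 0.5], [-0.5, 1.5], [-0.8, -0.8], [1.2, -1.4], [1.3, -1.4], [-0.9, 1.1]]
[[-0.691  0.012  0.723]
 [-0.027 -1.    -0.009]
 [ 0.722 -0.026  0.691]] [5.36502031e+02 4.47661529e-02 1.71698749e+02] grip rel [ 88.3 -61.3  19. ]
rel rot deg (board axes) [ -1.62 -16.26   0.35]
[-0.72232493  0.02603007 -0.69106377]
```

```bash
python3 - <<'E'
from pnp import *
import pickle
p,o=pickle.load(open("w20.pkl","rb"))
crop("pics/w20.png","pics/w20d.png",140,15,280,120,5.5)
crop("pics/w20.png","pics/w20e.png",360,15,500,120,5.5)
B,t=easel()
P=np.array([[0,150,0],[0,-150,0],[0,150,14],[0,-150,14],[165,65,16],[165,-65,16],[250,-150,0],[250,150,0]])
print(proj("wrist",P@B.T+t,p).round(1))
E
```

```text
[[450.2  42.7]
 [163.2  42.9]
 [457.7  31.6]
 [158.3  31.9]
 [388.4 186.1]
 [237.4 186.1]
 [134.5 288.4]
 [494.1 288.7]]
```

View pics/w20d.png

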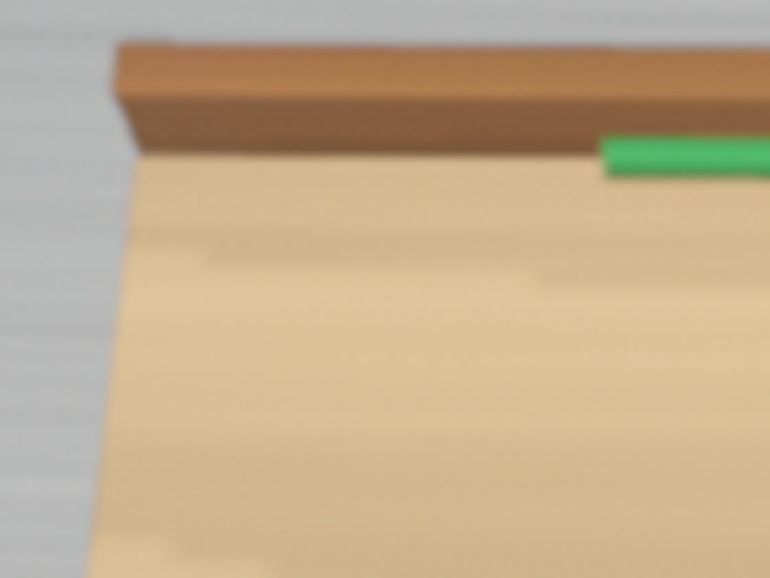

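View pics/w20e.png

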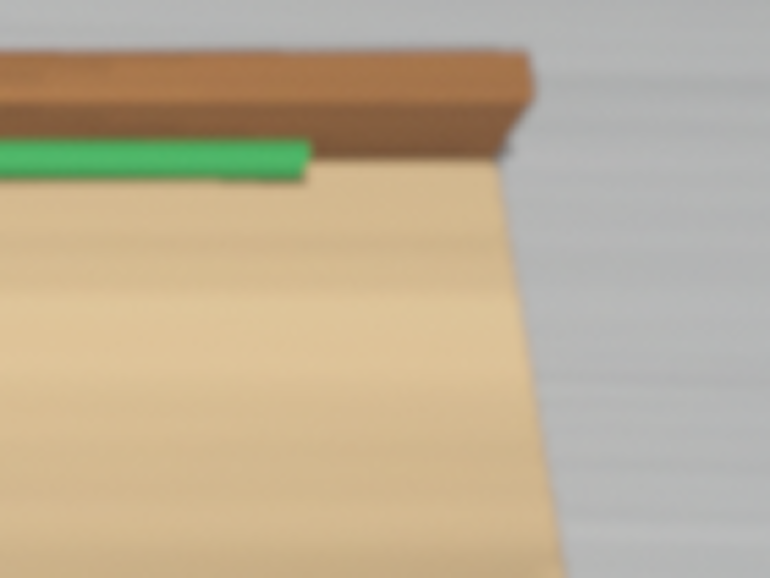

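```bash
cat >> pnp.py <<'E'
def tgt(s,y,n,ang=-88.57,v=(539,30.4,3.1666)):
    B,t=easel(v); P=B@np.array([s,y,n])+t+[0,0,22]; print("target",P.round(1)); delta(P,ang)
E
python3 - <<'E'
from pnp import *
for a in [(181.4,-24.3,45),(181.4,-24.3,32),(186.4,-24.3,5),(186.4,-61.3,5),(176.4,-61.3,5)]: tgt(*a)
E
```

```text
target [513.8  54.1 181.7]
shift [25.2  5.3 68.4] roll 0.08305786073026411 yang -88.49 tcp [488.5  58.7 250.1]
target [507.3  53.9 170.4]
shift [18.7  5.3 79.6] roll 0.08305786073026411 yang -88.49 tcp [488.5  58.7 250.1]
target [489.5  53.5 149.5]
shift [  0.9   5.3 100.5] roll 0.08305786073026411 yang -88.49 tcp [488.5  58.7 250.1]
target [488.6  90.5 149.5]
shift [  0.9 -31.7 100.5] roll 0.08305786073026411 yang -88.49 tcp [488.5  58.7 250.1]
target [497.2  90.7 144.5]
shift [  9.6 -31.7 105.5] roll 0.08305786073026411 yang -88.49 tcp [488.5  58.7 250.1]
```

```bash
python3 -m crank '[{"x":6,"y":1,"z":15,"roll":0},{"x":16,"y":3,"z":40,"roll":0},{"x":23,"y":5,"z":60,"roll":0},{"x":25,"y":5.3,"z":68,"roll":0},{"x":22,"y":5.3,"z":74,"roll":0},{"x":19.5,"y":5.3,"z":78,"roll":0},{"x":19.5,"y":5.3,"z":78,"roll":0},{"x":19.5,"y":5.3,"z":78,"roll":0}]' 30 60
python3 - <<'E'
from pnp import *
import pickle
tgt(181.4,-24.3,32);tgt(186.4,-24.3,5)
pickle.dump((arm.camera_params("wrist"),arm.get_obs()),open("w21.pkl","wb"))
cv2.imwrite("pics/w21.png",arm.camera("wrist")[:,:,::-1]);
E
```

```text
clock: 22.45
tcp_pos: [508.6, 52.9, 173.0]
eef_rot: [3.141, 0.039, 0.002]
contact_force: [-0.8, -0.4, -2.4]
opening: 32.5
target [507.3  53.9 170.4]
shift [-1.3 -1.   2.5] roll 0.004059107512716764 yang -88.57 tcp [508.6  52.9 173. ]
target [489.5  53.5 149.5]
shift [-19.1  -1.   23.4] roll 0.004059107512716764 yang -88.57 tcp [508.6  52.9 173. ]
```

View pics/w21.png

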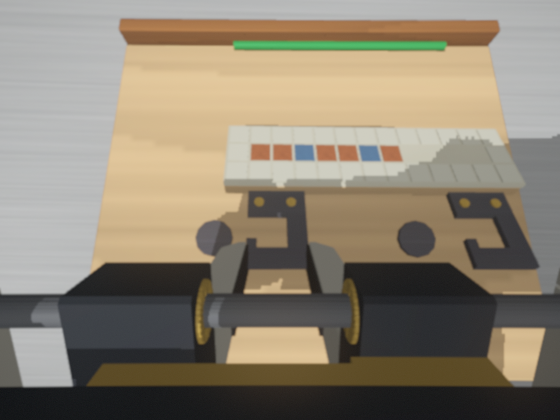

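```bash
python3 -m crank '[{"x":-2,"y":-0.5,"z":3.5,"roll":0},{"x":-4.5,"y":-1,"z":6.5,"roll":0},{"x":-7,"y":-1,"z":9.5,"roll":0},{"x":-9.5,"y":-1,"z":12.5,"roll":0},{"x":-9.5,"y":-1,"z":12.5,"roll":0}]' 30 30
python3 - <<'E'
from pnp import *
import pickle
tgt(186.4,-24.3,5)
pickle.dump((arm.camera_params("wrist"),arm.get_obs()),open("w22.pkl","wb"))
cv2.imwrite("pics/w22.png",arm.camera("wrist")[:,:,::-1]);
crop("pics/w22.png","pics/w22a.png",180,100,540,280,2.2)
E
```

```text
clock: 23.0
tcp_pos: [498.1, 53.6, 158.9]
eef_rot: [3.141, 0.039, -0.001]
contact_force: [0.2, 0.5, -0.8]
opening: 34.1
target [489.5  53.5 149.5]
shift [-8.7 -0.1  9.4] roll 0.0022185408095083403 yang -88.57 tcp [498.1  53.6 158.9]
```

View pics/w22a.png

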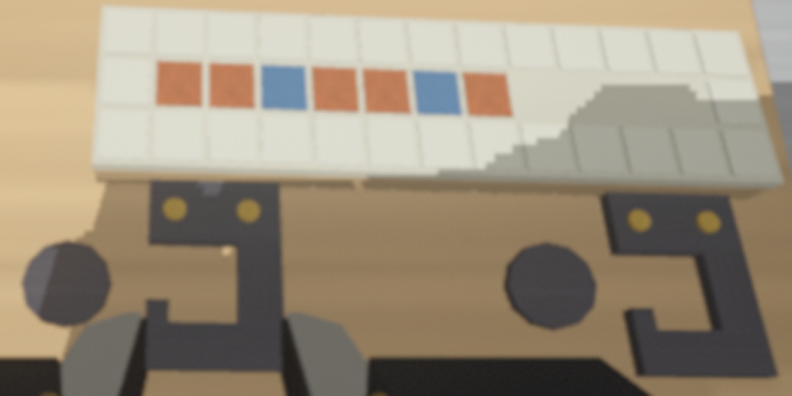

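```bash
cat >> pnp.py <<'E'
def report(ob,p,o):
    Rp,tp=panel_pose(ob,p); B,t=easel()
    print("rot board axes deg",np.degrees(R.from_matrix(B.T@Rp).as_rotvec()).round(1),"origin in board",(B.T@(tp-t)).round(1),"tcp rel panel",(Rp.T@(o["tcp_pos"]-tp)).round(1))
    for n,y in (("L",65),("R",-65)):
        print(n,"stud in panel",(Rp.T@(B@[165,y,0]+t-tp)).round(1))
E
python3 - <<'E'
from pnp import *
import pickle
p,o=pickle.load(open("w22.pkl","rb"))
ob=cv(dict(b=(102,7),c=(93,166),a=(740,33),d=(783,184),p2=(147,369),p3=(282,371),q1=(149,243),q2=(237,322),p4=(638,375),p1=(776,375),q3=(612,254),q4=(695,254),q5=(713,329)),180,100,2.2)
report(ob,p,o)
B,t=easel()
print("heads pred",((proj("wrist",np.array([[165,-65,16],[165,65,16]])@B.T+t,p)-[180,100]+.5)*2.2-.5).round())
E
```

```text
res [[0.5, 0.7], [0.0, 0.2], [-0.6, -0.9], [-0.8, -0.1], [-1.4, -0.4], [0.8, -0.5], [-0.2, -0.3], [0.1, 0.7], [0.0, -0.2], [-2.4, 0.7], [1.2, -0.8], [1.5, -0.1], [1.4, 1.0]]
rot board axes deg [-3.  -3.  -0.4] origin in board [111.6  36.6   5.7] tcp rel panel [ 84.8 -61.7  23.1]
L stud in panel [52.9 29.1 -7. ]
R stud in panel [  53.5 -100.7  -13.9]
heads pred [[ 66. 283.]
 [554. 283.]]
```

```bash
python3 -m crank '[{"x":-2,"y":0,"z":1,"roll":0},{"x":-3.5,"y":0,"z":2.5,"roll":0},{"x":-5,"y":0,"z":4,"roll":0},{"x":-5,"y":0,"z":4,"roll":0}]' 30 30
python3 - <<'E'
from pnp import *
import pickle
pickle.dump((arm.camera_params("wrist"),arm.get_obs()),open("w23.pkl","wb"))
cv2.imwrite("pics/w23.png",arm.camera("wrist")[:,:,::-1]);
crop("pics/w23.png","pics/w23a.png",180,100,540,280,2.2)
print(arm.get_obs()["contact_force"])
E
```

```text
clock: 23.45
tcp_pos: [493.6, 53.4, 155.3]
eef_rot: [3.141, 0.039, -0.0]
contact_force: [0.9, -0.7, -1.2]
opening: 34.5
[ 0.87405609 -1.23858889 -1.94341335]
```

View pics/w23a.png

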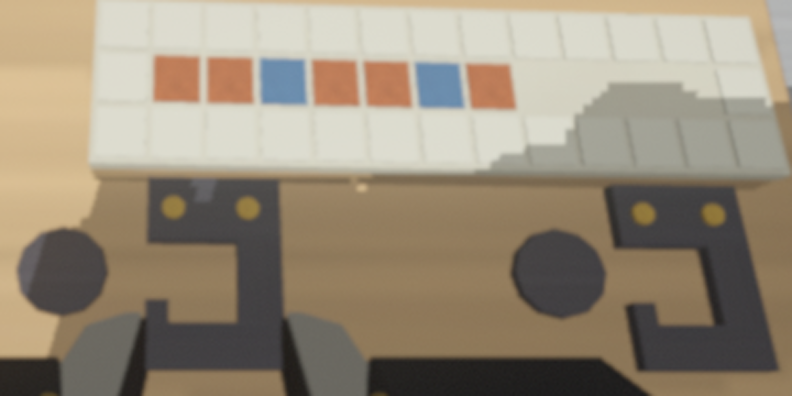

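```bash
python3 - <<'E'
from pnp import *
import pickle
p,o=pickle.load(open("w23.pkl","rb"))
ob=cv(dict(b=(97,0),c=(90,164),a=(753,17),d=(788,176),p2=(146,369),p3=(283,370),q1=(148,242),q2=(237,322),p4=(640,370),p1=(778,370),q3=(615,247),q4=(699,248),q5=(715,325)),180,100,2.2)
report(ob,p,o)
E
```

```text
res [[0.5, 0.3], [0.0, 0.6], [-1.3, -0.4], [0.4, -0.2], [-0.9, -0.2], [0.4, -0.5], [-0.3, -0.3], [-0.0, 0.3], [-0.5, 0.2], [-2.7, 0.5], [1.3, -0.3], [1.6, -0.4], [1.6, 0.3]]
rot board axes deg [-2.7 -0.3  0.1] origin in board [112.8  36.3   4.2] tcp rel panel [ 83.9 -61.7  23.7]
L stud in panel [52.2 28.8 -3.2]
R stud in panel [  52.  -101.    -9.2]
```

```bash
python3 -m crank '[{"x":-1,"y":0,"z":1.7,"roll":0},{"x":-2,"y":0,"z":3.4,"roll":0},{"x":-3,"y":0,"z":5,"roll":0},{"x":-3,"y":0,"z":5,"roll":0}]' 30 30
python3 - <<'E'
from pnp import *
import pickle
pickle.dump((arm.camera_params("wrist"),arm.get_obs()),open("w24.pkl","wb"))
cv2.imwrite("pics/w24.png",arm.camera("wrist")[:,:,::-1]);
crop("pics/w24.png","pics/w24a.png",180,90,540,280,2.2)
print(arm.get_obs()["contact_force"])
E
```

```text
clock: 23.9
tcp_pos: [490.8, 53.5, 150.6]
eef_rot: [3.141, 0.04, 0.001]
contact_force: [0.6, -0.5, 0.5]
opening: 34.3
[ 1.51813172 -0.76123023  0.68883852]
```

View pics/w24a.png

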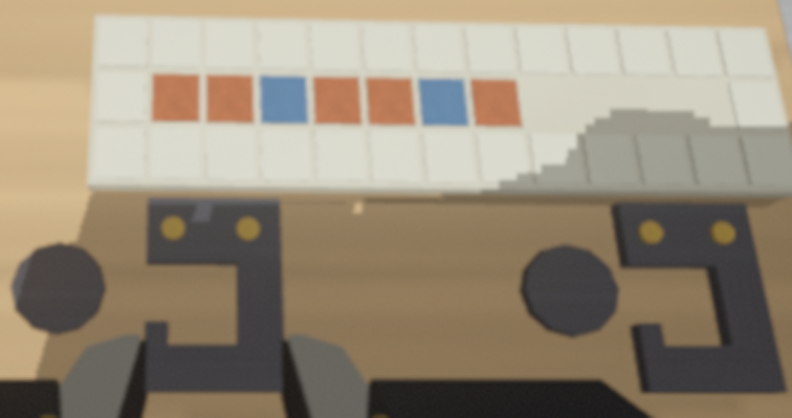

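```bash
python3 - <<'E'
from pnp import *
import pickle
p,o=pickle.load(open("w24.pkl","rb"))
ob=cv(dict(b=(95,15),c=(88,186),a=(768,28),p2=(146,391),p3=(283,391),q1=(148,264),q2=(237,345),p4=(643,391),p1=(786,391),q3=(621,267),q4=(706,267),q5=(724,347)),180,90,2.2)
report(ob,p,o)
B,t=easel()
print("heads pred",((proj("wrist",np.array([[165,-65,16],[165,65,16]])@B.T+t,p)-[180,90]+.5)*2.2-.5).round())
E
```

```text
res [[0.4, 0.9], [0.2, 0.3], [-0.9, -0.4], [-1.0, 0.0], [0.4, 0.1], [-0.6, -0.7], [-0.0, -0.2], [0.1, 0.4], [-3.0, 0.7], [1.5, -0.6], [2.3, -0.4], [0.8, -0.2]]
rot board axes deg [-1.9  1.6  0.1] origin in board [112.8  36.2   2.5] tcp rel panel [ 83.2 -61.3  23.6]
L stud in panel [52.2 28.8 -0. ]
R stud in panel [  52.1 -101.2   -4.2]
heads pred [[ 58. 287.]
 [573. 287.]]
```

```bash
python3 -m crank '[{"x":0,"y":-4,"z":0,"roll":0},{"x":0,"y":-8,"z":0,"roll":0},{"x":0,"y":-12,"z":0,"roll":0},{"x":0,"y":-16,"z":0,"roll":0},{"x":0,"y":-20,"z":0,"roll":0},{"x":0,"y":-20,"z":0,"roll":0}]' 30 40
python3 - <<'E'
from pnp import *
import pickle
pickle.dump((arm.camera_params("wrist"),arm.get_obs()),open("w25.pkl","wb"))
cv2.imwrite("pics/w25.png",arm.camera("wrist")[:,:,::-1]);
crop("pics/w25.png","pics/w25a.png",180,90,540,280,2.2)
print(arm.get_obs()["contact_force"])
E
```

```text
clock: 24.55
tcp_pos: [490.2, 74.2, 150.6]
eef_rot: [-3.141, -0.04, 0.0]
contact_force: [1.1, -0.0, 2.1]
opening: 34.1
[0.91507904 0.42166853 1.26098037]
```

View pics/w25a.png

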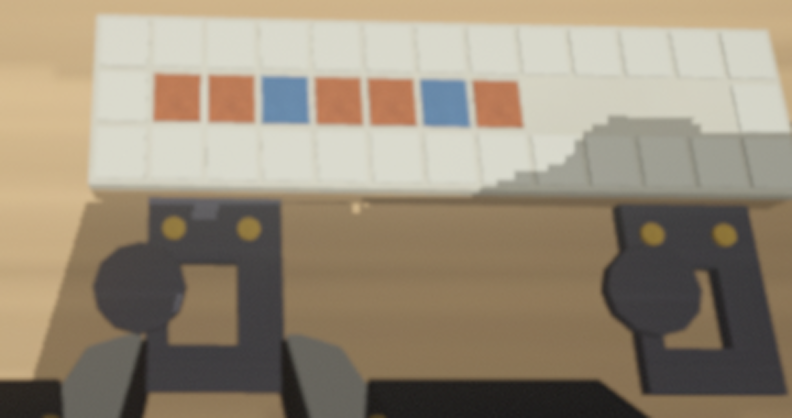

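```bash
python3 -m crank '[{"x":0,"y":-4,"z":0,"roll":0},{"x":0,"y":-8,"z":0,"roll":0},{"x":0,"y":-12,"z":0,"roll":0},{"x":0,"y":-15,"z":0,"roll":0},{"x":0,"y":-17,"z":0,"roll":0},{"x":0,"y":-17,"z":0,"roll":0}]' 30 40
python3 - <<'E'
from pnp import *
import pickle
pickle.dump((arm.camera_params("wrist"),arm.get_obs()),open("w26.pkl","wb"))
cv2.imwrite("pics/w26.png",arm.camera("wrist")[:,:,::-1]);
crop("pics/w26.png","pics/w26a.png",180,90,540,280,2.2)
print(arm.get_obs()["contact_force"])
E
```

```text
clock: 25.2
tcp_pos: [489.8, 90.9, 150.5]
eef_rot: [-3.141, -0.04, 0.0]
contact_force: [0.8, -0.6, 2.2]
opening: 33.9
[0.49420953 1.00341677 1.11209222]
```

View pics/w26a.png

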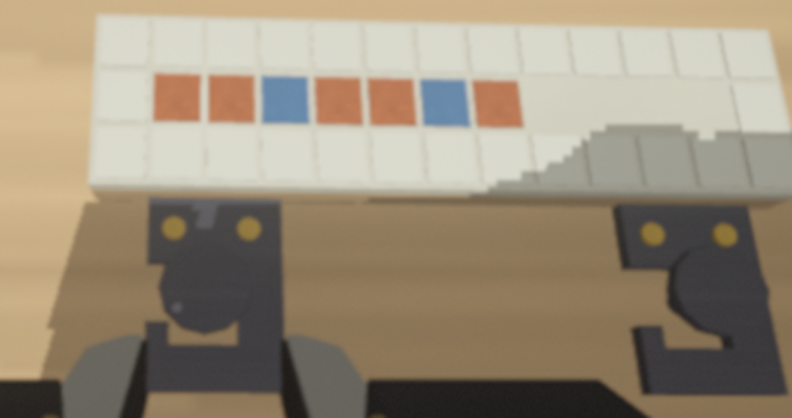

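```bash
python3 -m crank '[{"x":1.7,"y":0,"z":1,"roll":0},{"x":3.5,"y":0,"z":2,"roll":0},{"x":5.2,"y":0,"z":3,"roll":0},{"x":6.9,"y":0,"z":4,"roll":0},{"x":6.9,"y":0,"z":4,"roll":0}]' 30 40
python3 -m crank '[{"x":0.9,"y":0,"z":0.5,"roll":0},{"x":1.8,"y":0,"z":1,"roll":0},{"x":1.8,"y":0,"z":1,"roll":0}]' 30 30
python3 - <<'E'
from pnp import *
import pickle
pickle.dump((arm.camera_params("wrist"),arm.get_obs()),open("w27.pkl","wb"))
cv2.imwrite("pics/w27.png",arm.camera("wrist")[:,:,::-1]);
crop("pics/w27.png","pics/w27a.png",180,90,540,280,2.2)
print(arm.get_obs()["contact_force"])
E
```

```text
clock: 25.75
tcp_pos: [496.9, 90.4, 146.3]
eef_rot: [3.141, 0.039, -0.0]
contact_force: [0.3, -0.1, 4.3]
opening: 34.0
clock: 26.05
tcp_pos: [498.2, 90.5, 145.3]
eef_rot: [3.141, 0.039, -0.002]
contact_force: [-1.8, 0.1, 2.5]
opening: 33.9
[-0.88332249 -1.25588297  1.96768244]
```

View pics/w27a.png

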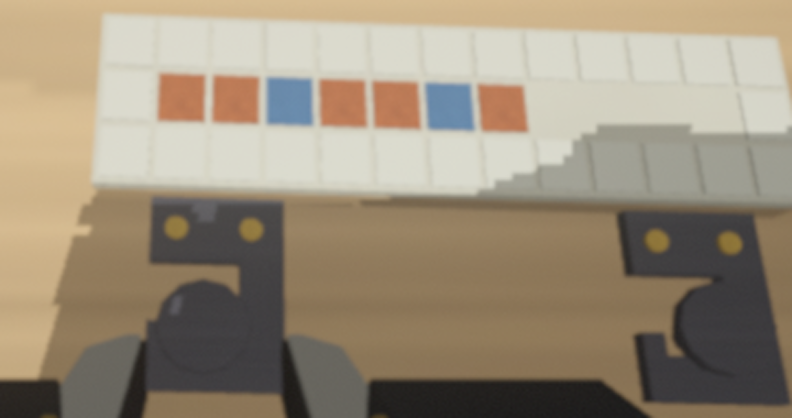

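```bash
python3 -m crank '[{"x":0.9,"y":0,"z":0.5,"roll":0},{"x":1.7,"y":0,"z":1,"roll":0},{"x":1.7,"y":0,"z":1,"roll":0}]' 30 20
python3 - <<'E'
from pnp import *
import pickle
pickle.dump((arm.camera_params("wrist"),arm.get_obs()),open("w28.pkl","wb"))
cv2.imwrite("pics/w28.png",arm.camera("wrist")[:,:,::-1]);
crop("pics/w28.png","pics/w28a.png",180,90,540,280,2.2)
print(arm.get_obs()["contact_force"])
E
```

```text
clock: 26.4
tcp_pos: [498.9, 90.6, 144.9]
eef_rot: [3.141, 0.039, -0.005]
contact_force: [-11.3, -1.7, 12.2]
opening: 35.1
[-10.25293505  -1.47611498  12.56602676]
```

View pics/w28a.png

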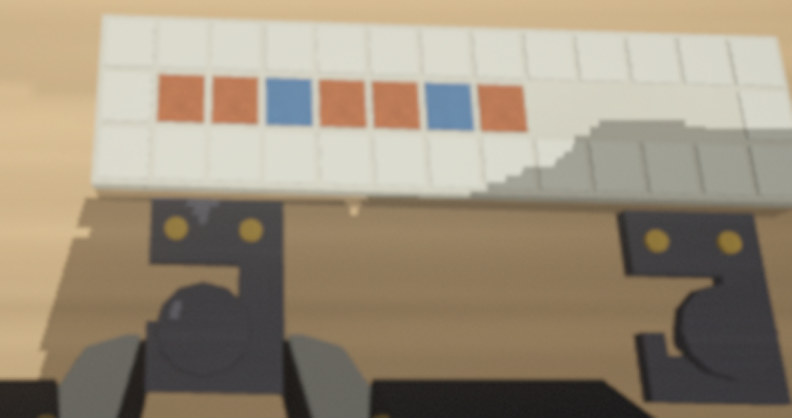

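```bash
python3 - <<'E'
from pnp import *
import pickle
p,o=pickle.load(open("w28.pkl","rb"))
ob=cv(dict(b=(103,14),c=(94,187),a=(780,38),p2=(146,391),p3=(284,392),q1=(151,264),p4=(644,401),p1=(794,402),q3=(625,275)),180,90,2.2)
report(ob,p,o)
B,t=easel()
print("heads pred",((proj("wrist",np.array([[165,-65,16],[165,65,16]])@B.T+t,p)-[180,90]+.5)*2.2-.5).round())
E
```

```text
res [[0.5, 1.8], [-0.3, -0.5], [-0.4, -1.2], [-0.7, -0.4], [0.2, 0.5], [-0.5, -0.8], [1.8, 0.1], [-3.0, 1.2], [2.6, -0.7]]
rot board axes deg [-1.1  1.1 -1.1] origin in board [103.7   1.1   1.8] tcp rel panel [ 83.2 -61.1  23.8]
L stud in panel [60.  65.1  0.7]
R stud in panel [ 62.6 -64.8  -1.8]
heads pred [[204. 328.]
 [731. 328.]]
```

```bash
python3 -m crank '[{"x":-0.5,"y":0,"z":-0.3,"roll":0},{"x":-0.5,"y":0,"z":-0.3,"roll":0},{"x":-0.5,"y":0,"z":-0.3,"roll":0},{"x":-0.5,"y":0,"z":-0.3,"roll":0}]' 30 4
python3 -m crank '[{"x":0,"y":0,"z":0,"roll":0},{"x":0,"y":0,"z":0,"roll":0},{"x":0,"y":0,"z":0,"roll":0},{"x":0,"y":0,"z":-4,"roll":0},{"x":0,"y":0,"z":-4,"roll":0}]' 46 4
python3 - <<'E'
from pnp import *
import pickle
pickle.dump((arm.camera_params("wrist"),arm.get_obs()),open("w29.pkl","wb"))
cv2.imwrite("pics/w29.png",arm.camera("wrist")[:,:,::-1]);
crop("pics/w29.png","pics/w29a.png",180,90,540,280,2.2)
E
```

```text
clock: 26.85
tcp_pos: [499.4, 90.7, 144.5]
eef_rot: [-3.141, -0.039, 0.001]
contact_force: [-4.1, 0.7, 1.9]
opening: 35.6
clock: 27.35
tcp_pos: [500.3, 90.7, 149.6]
eef_rot: [-3.141, -0.039, -0.002]
contact_force: [0.6, 0.7, 0.8]
opening: 46.3
```

View pics/w29a.png

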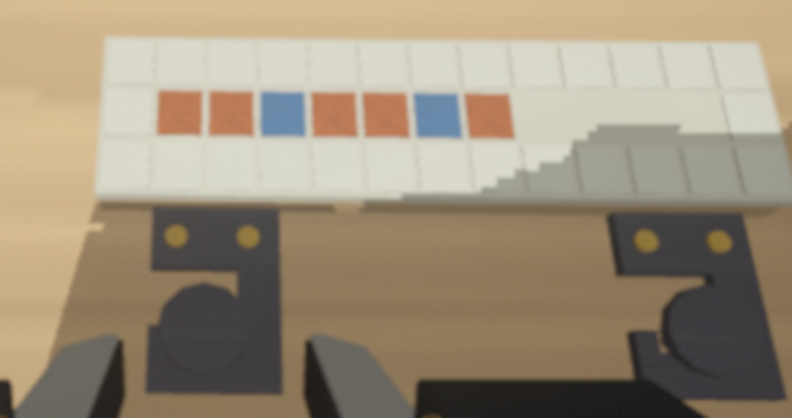

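```bash
python3 -m crank '[{"x":-1,"y":0,"z":-20,"roll":0},{"x":-10,"y":20,"z":-50,"roll":0},{"x":-30,"y":50,"z":-80,"roll":0},{"x":-40,"y":70,"z":-100,"roll":0},{"x":-40,"y":70,"z":-100,"roll":0},{"x":-40,"y":70,"z":-100,"roll":0}]' 20 4
python3 - <<'E'
from pnp import *
import pickle
pickle.dump((arm.camera_params("wrist"),arm.get_obs()),open("w30.pkl","wb"))
cv2.imwrite("pics/w30.png",arm.camera("wrist")[:,:,::-1]);
crop("pics/w30.png","pics/w30a.png",180,100,400,250,3.6)
E
```

```text
clock: 28.0
tcp_pos: [461.9, 19.6, 249.1]
eef_rot: [-3.141, -0.037, -0.003]
contact_force: [-0.1, 0.3, -0.4]
opening: 20.0
```

View pics/w30a.png

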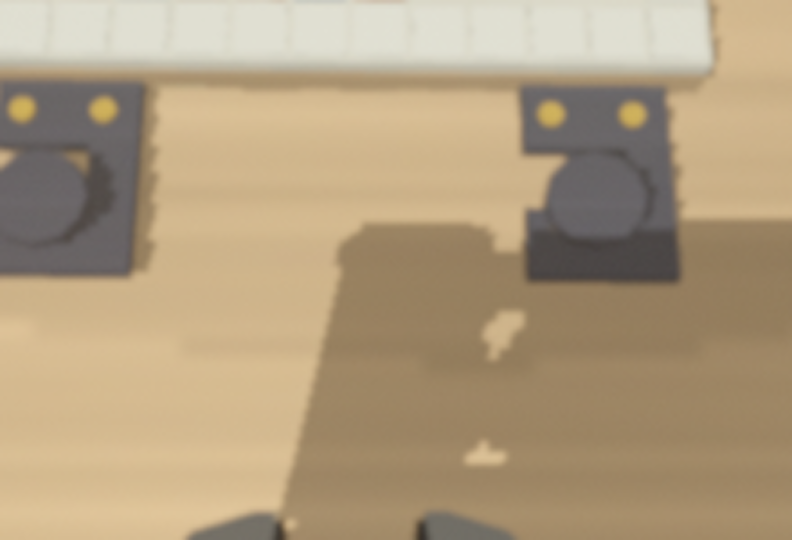

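```bash
python3 - <<'E'
from pnp import *
tgt(143,30,40); tgt(141,30,6); tgt(135,30,6); tgt(131,30,6)
E
```

```text
target [545.9   0.6 158.1]
shift [84.  21.6 89.8] roll -0.028651139256538727 yang -88.6 tcp [461.5  20.1 248. ]
target [5.306e+02 2.000e-01 1.277e+02]
shift [ 68.7  21.6 120.3] roll -0.028651139256538727 yang -88.6 tcp [461.5  20.1 248. ]
target [5.358e+02 3.000e-01 1.247e+02]
shift [ 73.9  21.6 123.3] roll -0.028651139256538727 yang -88.6 tcp [461.5  20.1 248. ]
target [5.393e+02 4.000e-01 1.227e+02]
shift [ 77.4  21.6 125.3] roll -0.028651139256538727 yang -88.6 tcp [461.5  20.1 248. ]
```

```bash
python3 -m crank '[{"x":35,"y":11,"z":10,"roll":0},{"x":68,"y":21.6,"z":30,"roll":0},{"x":68,"y":21.6,"z":60,"roll":0},{"x":68,"y":21.6,"z":85,"roll":0},{"x":68,"y":21.6,"z":105,"roll":0},{"x":68,"y":21.6,"z":114,"roll":0},{"x":68,"y":21.6,"z":118,"roll":0},{"x":68,"y":21.6,"z":118,"roll":0}]' 0 10
python3 - <<'E'
from pnp import *
tgt(135,30,6)
cv2.imwrite("pics/w31.png",arm.camera("wrist")[:,:,::-1]);
crop("pics/w31.png","pics/w31a.png",120,120,440,300,2.4)
print(arm.get_obs()["contact_force"])
E
```

```text
clock: 28.85
tcp_pos: [529.8, 0.3, 130.3]
eef_rot: [-3.141, -0.04, 0.002]
contact_force: [0.6, -0.1, 0.0]
opening: 0.3
target [5.358e+02 3.000e-01 1.247e+02]
shift [6.  0.1 5.6] roll 0.030023559513864484 yang -88.54 tcp [5.298e+02 3.000e-01 1.303e+02]
[ 0.51136426 -0.04654191  0.33495659]
```

View pics/w31a.png

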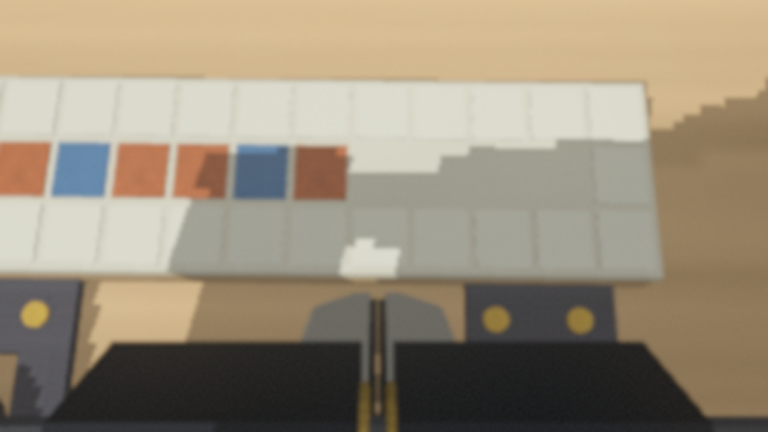

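```bash
python3 -m crank '[{"x":1,"y":0,"z":1.5,"roll":0},{"x":2,"y":0,"z":2.5,"roll":0},{"x":3,"y":0,"z":3,"roll":0},{"x":3,"y":0,"z":3,"roll":0}]' 0 10; python3 -m crank '[{"x":0.7,"y":0,"z":0.4,"roll":0},{"x":1.4,"y":0,"z":0.8,"roll":0},{"x":2.1,"y":0,"z":1.2,"roll":0},{"x":2.1,"y":0,"z":1.2,"roll":0}]' 0 10
```

```text
clock: 29.3
tcp_pos: [533.3, -0.2, 128.1]
eef_rot: [3.141, 0.039, 0.001]
contact_force: [0.2, -0.1, 1.1]
opening: 0.1
clock: 29.7
tcp_pos: [534.6, -0.2, 126.9]
eef_rot: [3.141, 0.039, -0.002]
contact_force: [-6.4, -1.2, 6.3]
opening: 0.4
```

```bash
python3 -m crank '[{"x":0.7,"y":0,"z":0.4,"roll":0},{"x":1.4,"y":0,"z":0.6,"roll":0},{"x":1.4,"y":0,"z":0.6,"roll":0}]' 0 10
python3 - <<'E'
from pnp import *
cv2.imwrite("pics/w32.png",arm.camera("wrist")[:,:,::-1]);
crop("pics/w32.png","pics/w32a.png",120,120,440,300,2.4)
print(arm.get_obs()["contact_force"])
E
```

```text
clock: 30.0
tcp_pos: [535.1, -0.2, 126.6]
eef_rot: [3.141, 0.039, -0.006]
contact_force: [-12.8, 0.3, 13.7]
opening: 0.7
[-13.27098358  -0.35121421  13.28120496]
```

View pics/w32a.png

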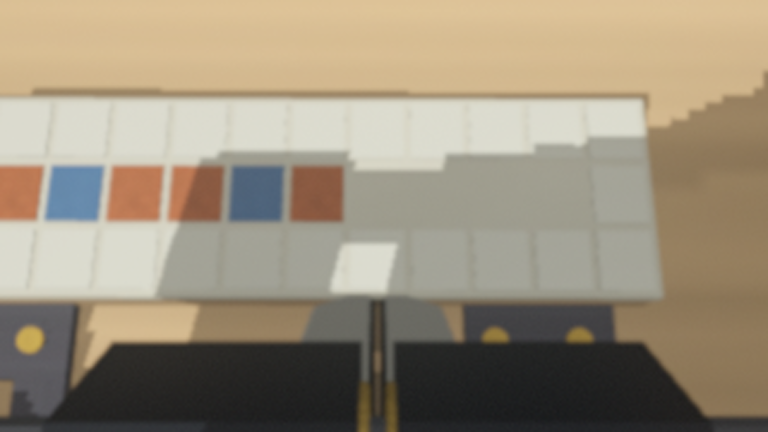

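```bash
python3 -m crank '[{"x":-5,"y":0,"z":-3,"roll":0},{"x":-6,"y":0,"z":-25,"roll":0},{"x":-25,"y":-10,"z":-65,"roll":0},{"x":-60,"y":-30,"z":-110,"roll":0},{"x":-75,"y":-40,"z":-130,"roll":0},{"x":-75,"y":-40,"z":-130,"roll":0},{"x":-75,"y":-40,"z":-130,"roll":0}]' 0 10
python3 - <<'E'
from pnp import *
import pickle
pickle.dump((arm.camera_params("wrist"),arm.get_obs()),open("w33.pkl","wb"))
cv2.imwrite("pics/w33.png",arm.camera("wrist")[:,:,::-1]);
crop("pics/w33.png","pics/w33a.png",170,80,410,250,3.3)
E
```

```text
clock: 30.75
tcp_pos: [461.1, 38.2, 257.0]
eef_rot: [3.141, 0.04, 0.005]
contact_force: [0.8, -0.5, -0.3]
opening: 0.6
```

View pics/w33a.png

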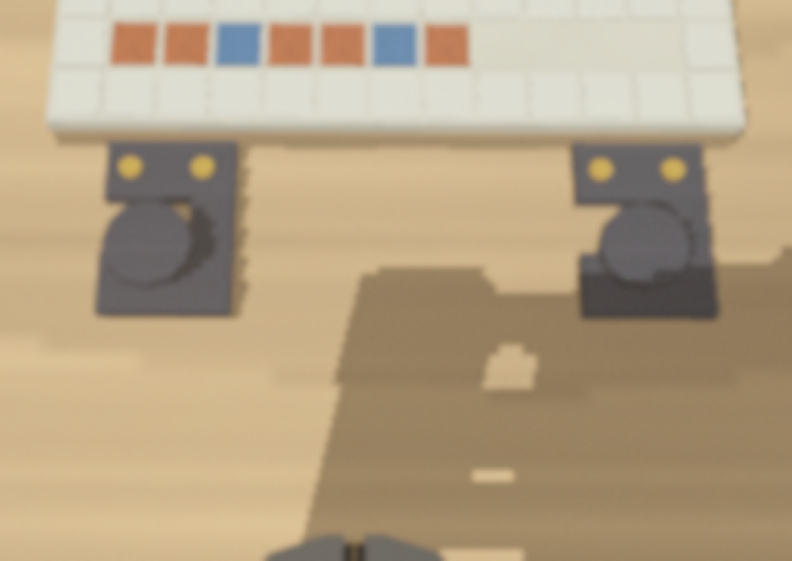

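```bash
python3 - <<'E'
from pnp import *
crop("pics/w33.png","pics/w33b.png",170,50,410,200,3.3)
E
```

View pics/w33b.png

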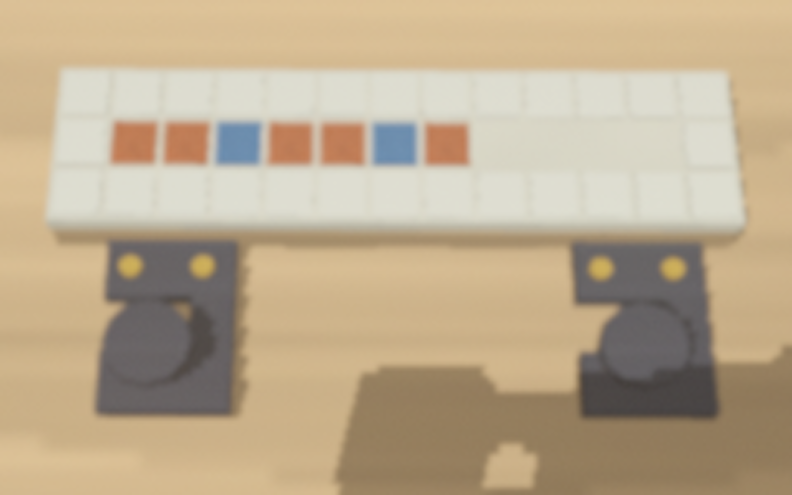

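```bash
python3 - <<'E'
from pnp import *
import pickle
p,o=pickle.load(open("w33.pkl","rb"))
ob=cv(dict(b=(60,69),a=(729,73),c=(47,223),d=(745,227),p2=(97,414),p3=(232,414),q1=(107,301),p4=(582,417),p1=(717,417),q3=(577,303)),170,50,3.3)
report(ob,p,o)
B,t=easel()
print("heads pred",((proj("wrist",np.array([[165,-65,16],[165,65,16]])@B.T+t,p)-[170,50]+.5)*3.3-.5).round())
# fit constrained: panel flat on board: unknown s,y,yaw (+ stud head same frame)
def f(v):
    s,y,a=v; c,sn=np.cos(a),np.sin(a)
    P=np.array([PT[k] for k in ob],float); Q=np.c_[c*P[:,0]-sn*P[:,1]+s, sn*P[:,0]+c*P[:,1]+y, P[:,2]]
    return (proj("wrist",Q@B.T+t,p)-np.array(list(ob.values()))).ravel()
r=least_squares(f,[104,0,0],x_scale=[1,1,.01]); print(r.x, np.abs(r.fun).max()); s,y,a=r.x
for yy in (65,-65): d=np.array([165-s,yy-y]); print(np.array([[np.cos(a),np.sin(a)],[-np.sin(a),np.cos(a)]])@d)
E
```

```text
res [[0.5, -0.2], [-0.3, -0.2], [0.1, 0.2], [-0.1, 0.1], [0.0, 0.1], [-0.1, 0.4], [-0.4, -0.4], [0.3, -0.0], [0.2, 0.2], [-0.3, -0.2]]
rot board axes deg [-0.2  0.  -0.2] origin in board [1.04e+02 5.00e-01 1.00e-01] tcp rel panel [172.1 -10.  102.6]
L stud in panel [60.7 64.7  0.2]
R stud in panel [ 61.3 -65.3  -0.4]
heads pred [[147. 341.]
 [646. 341.]]
[ 1.03932247e+02  5.34226495e-01 -5.84136009e-03] 0.6731830092217876
[60.69014551 64.82139038]
[ 61.449518   -65.17639173]
```

```bash
python3 -m crank '[{"x":0,"y":0,"z":-40,"roll":0},{"x":0,"y":-50,"z":-60,"roll":0},{"x":0,"y":-100,"z":-60,"roll":0},{"x":0,"y":-150,"z":-60,"roll":0},{"x":0,"y":-200,"z":-60,"roll":0},{"x":0,"y":-250,"z":-60,"roll":0},{"x":0,"y":-300,"z":-60,"roll":0},{"x":0,"y":-350,"z":-60,"roll":0},{"x":0,"y":-350,"z":-60,"roll":0},{"x":0,"y":-350,"z":-60,"roll":0}]' 0 10
python3 - <<'E'
from h import *
cv2.imwrite("pics/t34.png",arm.camera("top")[:,:,::-1]);cv2.imwrite("pics/s34.png",arm.camera("side")[:,:,::-1])
crop("pics/t34.png","pics/t34a.png",180,130,450,310,2.9)
E
```

```text
clock: 31.8
tcp_pos: [451.4, 388.6, 312.9]
eef_rot: [3.138, 0.042, -0.006]
contact_force: [0.6, -0.8, -0.3]
opening: 0.4
```

View pics/t34a.png

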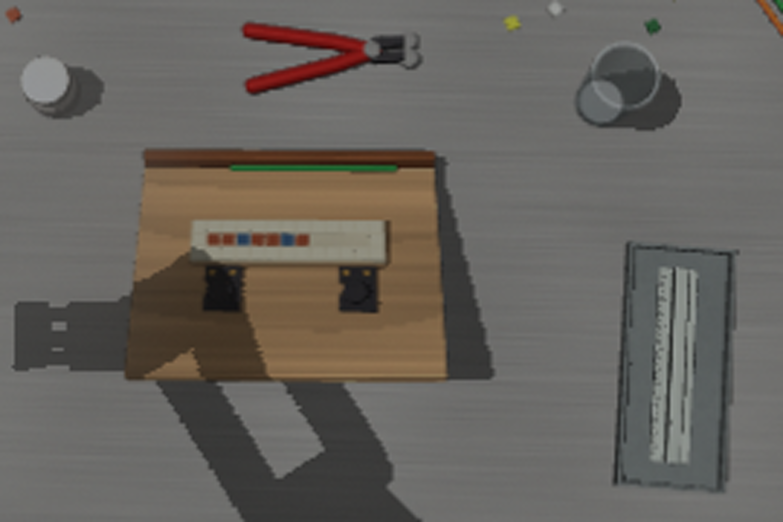

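View pics/s34.png

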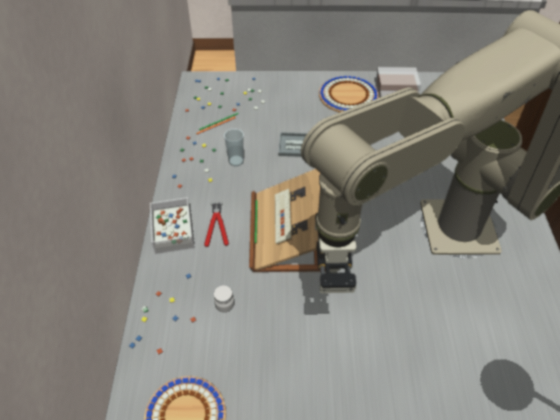

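The top view shows the panel level on both studs, with plates around (222,288) and (358,288) in the crop. The ruler lies flat and rib up in the tray, and the tumbler, jar and nippers are where they were.

```bash
python3 -c "
from bench import arm
print(arm.sign_off())"
```

```text
the job is handed in; nothing more can be done
None
```

The ruler is flat in the grey tray, rib up, and the panel hangs on both studs. I handed the job in at about 32 s.

- **Ruler:** I drew it up the slope clear of the stud heads, lifted it by the rib, levelled it by pressing its low edge on the tray floor, and set it down.
- **Panel:** I gripped it by one strap plate and tilted it against the table edge-first. I laid it on the board, slid it about 37 mm so the studs entered both slots, and let it down.
- **Correction:** The left plate was first left about 2 mm short of its seat. I closed it with a light fingertip push on the panel's upper edge.

**Last checks:**
- **Panel fit:** The wrist camera put the back within about 0.2° of flat on the board. The left stud is at panel x 60.7 and the right at 61.3, against a nominal 61, with y within 0.3 mm. A second fit disagreed slightly (60.7 and 61.4). Up to about half a millimetre of left-side gap therefore can't be ruled out.
- **Scene:** The top picture shows the tumbler, jar and nippers unmoved by eye; I did not measure them.
- **Arm:** The gripper is clear of everything. The highest contact force I read was about 28 N, and no check failed.

The side and top cameras disagreed by up to about 7 mm on the easel's position, so I relied on the wrist camera.

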